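# Load the token magazines into the sorter's rail

### The arm

A 6-joint arm with a two-finger parallel gripper is mounted at the origin on the work surface. World frame = base frame: x ahead of the robot, y to its left, z up, the work surface at z = 0. Lengths are in m, angles in rad, forces in N, time in s.
With the tool pointing down it reaches from about 0.375 to 0.9 m from the base axis. Payload 3.1 kg.
Tool frame: the origin (TCP) lies between the finger pads, 19 mm behind the fingertips; this is the grasp point; z points along the fingers, y is the line along which they close (so a half turn about z gives the same grasp; the last joint's range is limited). The gripper opens to 85 mm and grips with 20 to 120 N. Pads are 22 mm wide; open, the fingers measure 114 mm over their backs; the gripper's body (76 mm by 85 mm) begins 54 mm behind the grasp point. The pads swing forward as they close: fully open they stand 13 mm farther back than shut.
Start: joints at [-1.433, 0.527, 1.433, -0, 1.181, -0.178], TCP at [0.195, -0.594, 0.25] pointing down, gripper open.
Joint ranges: [-3.08, 3.08], [-0.75, 2.2], [0.22, 2.44], [-1.43, 4.57], [0, 2.65], [-2.85, 2.85]. Speed limits (rad/s): [2.79, 2.79, 3.14, 3.14, 3.14, 3.14].

### API

Orientations are given as a rotation vector (axis times angle).
In Python, from cell import * gives the robot as it stands. The module is installed in compiled form; this text tells all that it offers.
- The arm moves only by the tool move_arm, never from a script. Its arguments are lists of equal length, an entry for each row: "linear": the shift along the tool's x, y, z in cm, a list of three; "turn": the turn, a rotation vector about the tool's x, y, z in degrees, a list of three. In form: {"linear": [[x, y, z], ...], "turn": [[ax, ay, az], ...]}. A call has exactly 8 rows; each row is the pose to reach, as a shift and turn from the pose commanded when the call began, along the tool's axes at that moment; what a row does not reach only later rows make up. A row lasts 1/8 s, in which the tool goes at most 62.5 mm and 10.7 degrees, less where a joint would pass 70% of its speed; a pose out of reach is approached as far as the arm can. A call with a gripper value outside its range is refused whole. "jaw" is the opening, from 0 (shut) to 1 (fully open), set as the call begins (left out, the last holds). The fingers move at their own pace and stop on an object; "newtons" is the grip in N (left out, the last holds). Time passes only in rows, so rows that repeat a pose let the fingers close, or fill a call up. It gives the time, the measured TCP pose, the force, the opening and the grip force at its end, in the units of the state.
- observe(): the state, without advancing time (a new reading comes with each control period).
- read_camera(name): name is "side" or "top" or "wrist"; returns (picture, depth): 400x640x3 uint8, blue, green, red; 400x640 float32, m along the optical axis (not along the pixel's ray), 0 where there is no reading.
- camera_model(name): a dict with "vertical_fov" (degrees; the focal length in pixels is half the picture's height over the tangent of half this angle, whatever the lens; pixels are square), "cx", "cy" (the principal point, pixels), "xyz" and "rotation" of the camera in the world; the wrist camera has in their place "T_tool_cam" (4x4, takes a point from camera to tool coordinates, whose origin is the TCP and whose axes are the flange's). Camera axes: x right, y down, z forward; pixel columns grow to the right and rows downward; lengths in m; the calibration is good to about 2 mm. A picture is of the moment at which its call begins: read the wrist's pose just before it. camera_model takes no time and is no camera call.
- job_done(): hands the job in; it is judged then, once.
The state is a dict: "time": time; "q": joint angles; "joint_velocities": joint speeds; "joint_torque": joint torques, N m; "position": TCP position; "ee_rot": TCP orientation; "contact_force": force on the tool from outside, world axes, zero at the start; "ft_torque": the same for the moment, N m; "width": finger opening in m; "grip_force": force on a finger pad.
Only numpy, scipy, OpenCV 4.12 (cv2) and the standard library are available. Lean on these libraries where they do the work, as an engineer would, in place of code of your own. Each camera call takes 0.05 s, during which the arm holds its last target. There are 200 camera calls.

### The job

Swing the flap by the rail's loading deck up and right over and lower it gently onto its rest post. Then slide every token magazine standing on the counter in through the rail's open mouth, foot under the lips, and close the row up against the end stop with no gaps. Finally swing the flap back and lower it gently shut over the deck, leave the magazines home in the rail and let go, without disturbing the other things on the counter; never let the flap drop.

Things in the scene. Friction and masses are not known exactly. Their poses are not given: they have to be found in the camera images.
- rail: steel rail fixed to the counter, 322 x 74 mm, 30 mm high. Origin: on the counter under the middle of the mouth; +y runs from the mouth to the end stop, x across, z up. Its 6 mm thick floor plate forms an open deck at y = -95 to 0, then the floor of a channel at y = 0 to 215 mm. A foot gets in only through the mouth, from the deck
- rail_mouth (a point): middle of the mouth at floor level (6 mm above the counter), axes as the rail's; a loaded magazine has x = 0, z = 0 here. Channel 50 mm wide inside, with lips over it that leave a 32 mm slot: undersides 11 mm, tops 16 mm above this floor. Low guides flare the mouth from 50 to about 65 mm between y = -23 and 0
- rail_stop (a point): middle of the end stop's face at floor level, 215 mm from the mouth along the rail's y; stop block 30 mm high, 12 mm thick. A row closed up on it has its magazine origins 25, 75, 125 and 175 mm short of this point
- flap (a joint): angle of the flap, rad: 0 = shut, flat over the deck, 28 to 32 mm above the counter; 1.57 = upright; 3.14 = open, flat on a rubber rest post on the rail's +x side. 220 g, nearly free hinge: it falls if let go between. Aluminium plate 6 to 62 mm from the hinge, two 6 mm side arms (at rail y = -87 and -7 mm) out to a round brass bar
- flap_hinge (a point): middle of the flap's hinge line, at rail (45, -47, 30) mm; the line is parallel to the rail's y, on the +x side of the deck
- flap_bar (a point): middle of the flap's bar: 10 mm thick, 74 mm free between the arms, parallel to the hinge line and 112 mm from it, 45 mm of opening between bar and plate. Shut at rail (-67, -47, 30), open at (157, -47, 30) mm. Pinch it from above across the bar, tool pointing down all round the arc: the bar turns between the pads
- magazine1: loose token magazine, 300 g, 66 mm tall, may be absent: brass foot 46 (own x) x 50 (y) x 8 mm, brass neck 24 x 46 mm up to 20 mm, then a steel box 34 (x) x 44 (y) mm up to 66 mm, brass tokens showing on its top and y faces. Origin: centre of the underside, z up. Its y lies along the rail when loaded, either way round. Grip across the 34 mm (x), fingertips over 22 mm above its underside
- magazine2: loose token magazine, 300 g, 66 mm tall, may be absent: brass foot 46 (own x) x 50 (y) x 8 mm, brass neck 24 x 46 mm up to 20 mm, then a steel box 34 (x) x 44 (y) mm up to 66 mm, brass tokens showing on its top and y faces. Origin: centre of the underside, z up. Its y lies along the rail when loaded, either way round. Grip across the 34 mm (x), fingertips over 22 mm above its underside
- magazine3: loose token magazine, 300 g, 66 mm tall, may be absent: brass foot 46 (own x) x 50 (y) x 8 mm, brass neck 24 x 46 mm up to 20 mm, then a steel box 34 (x) x 44 (y) mm up to 66 mm, brass tokens showing on its top and y faces. Origin: centre of the underside, z up. Its y lies along the rail when loaded, either way round. Grip across the 34 mm (x), fingertips over 22 mm above its underside
- magazine4: loose token magazine, 300 g, 66 mm tall, may be absent: brass foot 46 (own x) x 50 (y) x 8 mm, brass neck 24 x 46 mm up to 20 mm, then a steel box 34 (x) x 44 (y) mm up to 66 mm, brass tokens showing on its top and y faces. Origin: centre of the underside, z up. Its y lies along the rail when loaded, either way round. Grip across the 34 mm (x), fingertips over 22 mm above its underside
- loupe: bystander: brass jeweller's loupe, 44 mm across, 46 mm tall, origin under its centre
- counterweight: bystander: lead counterweight with a knob, 60 mm across, 58 mm tall, origin under its centre
- ashtray: bystander: brown bakelite ashtray, 112 mm across, 28 mm tall, origin under its centre
- token_dish: bystander: white dish of brass tokens, 110 mm across, 24 mm tall, origin under its centre
- chips1: bystander: stack of chips, 39 mm across, 42 mm tall, origin under its centre
- chips2: bystander: stack of chips, 39 mm across, 28 mm tall, origin under its centre
Mind the look-alikes: they are no part of the job. Leave any turquoise look-alike of the magazine2 alone.

How it is judged:
By the outcome, as a careful person would: the job done as asked, in the order asked, and still so for the second after the job is handed in, with the robot touching nothing.
Of magazine1, magazine2, magazine3, magazine4 only 3 to 4 are there at a start; the rules pass over those that are not, and their reading is None.
At some moment in a run one of magazine1, magazine2, magazine3, magazine4 may be knocked a few centimetres aside while the robot is not near it.
It also fails if it takes over 210 s, if anything falls off the work surface, if the arm or the gripper's body presses on something with over 40 N, if the wrist force passes 120 N, or if a joint passes its speed limit or range.

## Working session

There is one attempt and no reset: what is moved stays moved. The work goes in short steps, Python scripts to look and compute and a tool call to move; the robot and the scene stay as the last step left them, time stands still between calls to the robot, and variables do not carry over. Pictures are saved under pics/ and viewed, at most 14 in all, crops included, and the job is handed in when it is done.

Besides the shell and the picture viewer there is one more tool, called in YAML: its name, and indented under it one key for each argument. move_arm: Moves the arm, as the interface text tells. Its arguments: {"type":"object","properties":{"linear":{"type":"array"},"turn":{"type":"array"},"jaw":{"type":"number"},"newtons":{"type":"number"}},"required":["linear","turn"]}

```bash
mkdir -p pics; cat > h.py <<'E'
from cell import *
import numpy as np, cv2
from scipy.spatial.transform import Rotation as R
np.set_printoptions(precision=4,suppress=True)
def cam(n):
    m=camera_model(n); f=200/np.tan(np.radians(m["vertical_fov"])/2)
    if n=="wrist":
        s=observe(); T=np.eye(4); T[:3,:3]=R.from_rotvec(s["ee_rot"]).as_matrix() if len(np.ravel(s["ee_rot"]))==3 else np.array(s["ee_rot"]); T[:3,3]=s["position"]
        T=T@np.array(m["T_tool_cam"]); return f,m["cx"],m["cy"],T[:3,3],T[:3,:3]
    r=np.array(m["rotation"]); r=R.from_rotvec(r).as_matrix() if r.shape==(3,) else r
    return f,m["cx"],m["cy"],np.array(m["xyz"]),r
def plane(c,px,z):
    f,cx,cy,p,r=c; px=np.atleast_2d(px).astype(float)
    d=np.c_[(px[:,0]-cx)/f,(px[:,1]-cy)/f,np.ones(len(px))]@r.T
    return p+d*((z-p[2])/d[:,2])[:,None]
def cloud(c,dep):
    f,cx,cy,p,r=c; v,u=np.mgrid[:400,:640]
    return np.stack([(u-cx)/f*dep,(v-cy)/f*dep,dep],-1)@r.T+p
E
python3 - <<'E'
from h import *
print(observe())
for n in ("top","side","wrist"):
    c=cam(n); im,d=read_camera(n); cv2.imwrite(f"pics/{n}0.png",im); np.savez(f"{n}0.npz",im=im,d=d); print(n,camera_model(n))
E
```

```text
{'time': 0.0, 'q': array([-1.4325,  0.5285,  1.4339,  0.    ,  1.1814, -0.1785]), 'joint_velocities': array([ 0.0003,  0.001 , -0.0006, -0.0014,  0.0007, -0.0007]), 'joint_torque': array([  0.0003, -44.2346, -17.8027,  -0.0002,   0.0085,  -0.    ]), 'position': array([ 0.1946, -0.5932,  0.249 ]), 'ee_rot': array([-3.1001, -0.4952, -0.0001]), 'contact_force': array([-0.4947, -0.1731,  0.6389]), 'ft_torque': array([ 0.0235, -0.0096, -0.0367]), 'grip_force': 0.0, 'width': 0.08564446212984018}
top {'vertical_fov': 56.71376767772898, 'cx': 317.2176428279115, 'cy': 199.8424997796222, 'xyz': array([ 0.4448, -0.0125,  1.0522]), 'rotation': array([-2.2113,  2.1928, -0.0677])}
side {'vertical_fov': 43.12929647340188, 'cx': 314.25299380676637, 'cy': 196.7033952986214, 'xyz': array([-0.3975, -0.983 ,  0.8673]), 'rotation': array([-2.0123,  0.7699, -0.4574])}
wrist {'vertical_fov': 69.46121155859004, 'cx': 321.7563324206565, 'cy': 202.82147042329177, 'T_tool_cam': array([[ 0.0003, -0.9641, -0.2655,  0.068 ],
       [ 1.    ,  0.0004, -0.0002, -0.0008],
       [ 0.0003, -0.2655,  0.9641, -0.1236],
       [ 0.    ,  0.    ,  0.    ,  1.    ]])}
```

View pics/top0.png

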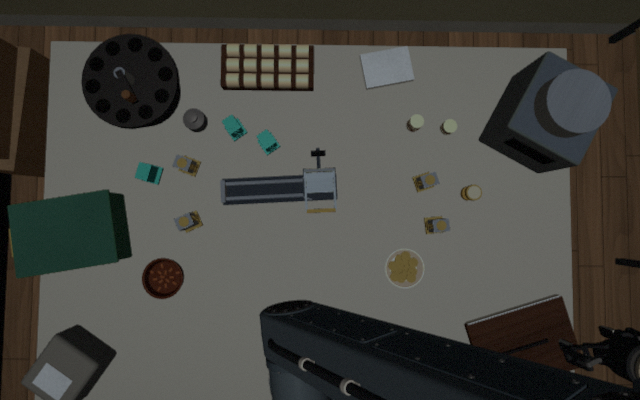

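View pics/side0.png

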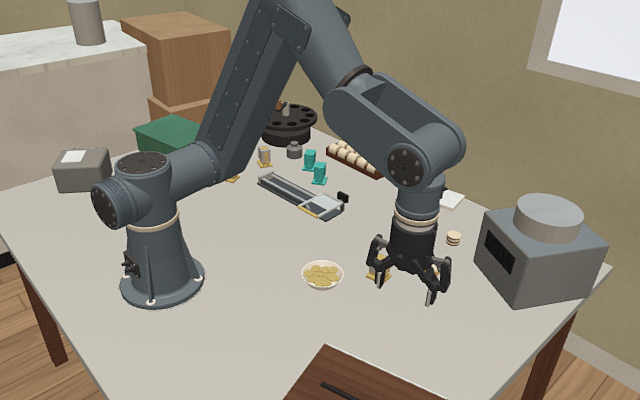

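The top view shows four brass/steel magazine candidates at (187,165), (189,221), (426,182) and (436,226). Three turquoise look-alikes stand at (149,173), (235,127) and (268,141), to be left alone. The brass round thing at (472,192) is the loupe. The rail runs from (222,190) to (335,185), with its mouth and flap at right and the bar at (320,211).

```bash
cat > m1.py <<'E'
from h import *
a=np.load("top0.npz"); im,d=a["im"],a["d"]; c=cam("top"); P=cloud(c,d)
for n,(u,v) in dict(A=(187,165),B=(189,221),C=(426,182),D=(436,226)).items():
    w=P[v-18:v+19,u-18:u+19]; m=(w[...,2]>0.055)&(w[...,2]<0.08)
    q=w[m]; r=cv2.minAreaRect((q[:,:2]*1000).astype(np.float32)); print(n,len(q),q.mean(0),r)
w=P[150:225,215:350]; z=w[...,2]; m=(z>0.012)&(z<0.05)
q=w[m]; print(len(q)); 
ch=q[(q[:,1]>0.06)]; print(cv2.minAreaRect((ch[:,:2]*1000).astype(np.float32)))
for s in [(222,190),(305,190),(320,211),(318,153),(335,185)]: print(s,plane(c,s,0.03))
E
python3 m1.py
python3 - <<'E'
import cv2
im=cv2.imread('pics/top0.png')
o=cv2.resize(im[105:240,130:350],None,fx=3.6,fy=3.6,interpolation=cv2.INTER_CUBIC)
cv2.imwrite('pics/crop1.png',cv2.convertScaleAbs(o,alpha=1.6))
E
```

```text
A 227 [0.5904 0.3358 0.0663] ((591.0035400390625, 336.9068298339844), (46.14248275756836, 33.81786346435547), 69.9274673461914)
B 240 [0.4352 0.3268 0.066 ] ((435.1749572753906, 328.2221984863281), (34.108131408691406, 45.379337310791016), 25.568111419677734)
C 221 [ 0.5512 -0.3235  0.0669] ((551.6094970703125, -324.9141845703125), (33.10987091064453, 45.019561767578125), 18.81093406677246)
D 226 [ 0.4306 -0.353   0.0668] ((430.4771728515625, -354.52362060546875), (33.9495964050293, 45.32189178466797), 6.461038589477539)
2021
((563.1661987304688, 153.27830505371094), (140.1227569580078, 185.61044311523438), 3.299539089202881)
(222, 190) [[0.5205 0.2383 0.03  ]]
(305, 190) [[0.5226 0.0095 0.03  ]]
(320, 211) [[ 0.4649 -0.0324  0.03  ]]
(318, 153) [[ 0.626  -0.0256  0.03  ]]
(335, 185) [[ 0.5372 -0.0734  0.03  ]]
```

View pics/crop1.png

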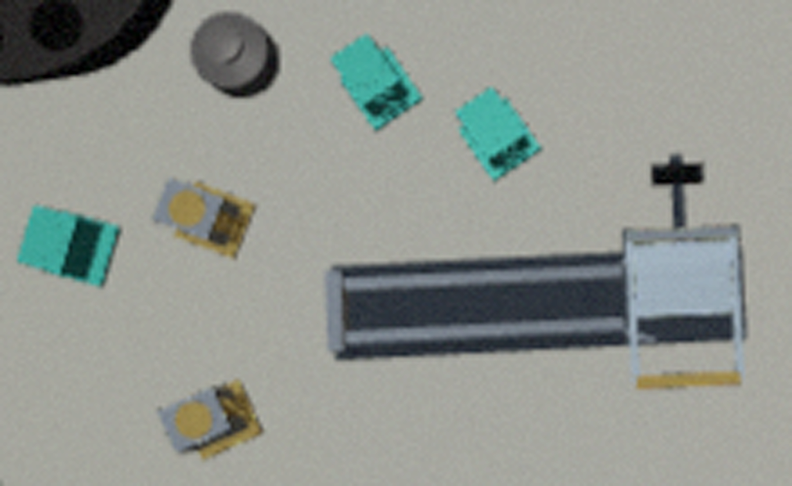

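```bash
cat >> h.py <<'E'
def go(x,y,z,head):  # print shift (cm) and turn (deg) to a tool-down pose with tool-x heading head
    s=observe(); M=R.from_rotvec(s["ee_rot"])
    h=np.radians(head); t=R.from_matrix(np.array([[np.cos(h),np.sin(h),0],[np.sin(h),-np.cos(h),0],[0,0,-1]]).T if 0 else np.array([[np.cos(h),np.sin(h),0],[np.sin(h),-np.cos(h),0],[0,0,-1.]]))
    print("lin",M.inv().apply(np.array([x,y,z])-s["position"])*100,"turn",np.degrees((M.inv()*t).as_rotvec()))
def st():
    s=observe(); m=R.from_rotvec(s["ee_rot"]).as_matrix()
    print("t",round(s["time"],2),s["position"],"head",np.degrees(np.arctan2(m[1,0],m[0,0])),"tilt",m[:2,2],"F",s["contact_force"],"w",s["width"],"g",s["grip_force"])
E
python3 -c "
from h import *
st();go(.465,0,.25,92.5)"
```

```text
t 0.15 [ 0.1947 -0.5934  0.2493] head 18.150750368052773 tilt [-0.0002  0.0016] F [ 0.238  -0.1603  0.4799] w 0.08499426713955055 g 0.0
lin [ 44.172  -47.9635   0.0163] turn [ -0.0683  -0.0752 -74.3492]
```

move_arm:
  linear:
    - [4,-4,0]
    - [9,-9.5,0]
    - [14,-15,0]
    - [18,-20,0]
    - [22,-24,0]
    - [26,-28,0]
    - [30,-32,0]
    - [33,-36,0]
  turn:
    - [0,0,-6]
    - [0,0,-14]
    - [0,0,-22]
    - [0,0,-30]
    - [0,0,-38]
    - [0,0,-46]
    - [0,0,-54]
    - [0,0,-60]

```text
time: 1.15
position: [0.397, -0.1472, 0.2501]
ee_rot: [2.434, 1.984, 0.001]
contact_force: [0.5, -0.0, -0.2]
width: 0.0853
grip_force: 0.0
```

```bash
python3 -c "
from h import *
st();go(.465,0,.25,92.5)"
```

```text
t 1.15 [ 0.397  -0.1472  0.2501] head 78.36653732335292 tilt [ 0.0009 -0.0004] F [ 0.4924 -0.0452 -0.1543] w 0.08528721969106604 g 0.0
lin [15.7903  3.6878  0.0137] turn [  0.0517   0.0174 -14.1335]
```

move_arm:
  linear:
    - [5,1.2,0]
    - [10,2.4,0]
    - [14,3.3,0]
    - [15.8,3.7,0]
    - [15.8,3.7,0]
    - [15.8,3.7,0]
    - [15.8,3.7,0]
    - [15.8,3.7,0]
  turn:
    - [0,0,-5]
    - [0,0,-10]
    - [0,0,-14.1]
    - [0,0,-14.1]
    - [0,0,-14.1]
    - [0,0,-14.1]
    - [0,0,-14.1]
    - [0,0,-14.1]

```text
time: 2.15
position: [0.4646, -0.0027, 0.25]
ee_rot: [-2.179, -2.263, 0.0]
contact_force: [0.2, 0.4, -0.2]
width: 0.0853
grip_force: 0.0
```

```bash
python3 -c "
from h import *
st();c=cam('wrist');im,d=read_camera('wrist');cv2.imwrite('pics/w1.png',im);import pickle;pickle.dump((c,im,d),open('w1.pkl','wb'))"
```

```text
t 2.15 [ 0.4646 -0.0027  0.25  ] head 92.16686941862228 tilt [-0.0001 -0.0001] F [ 0.2057  0.4384 -0.2053] w 0.085299407928623 g 0.0
```

View pics/w1.png

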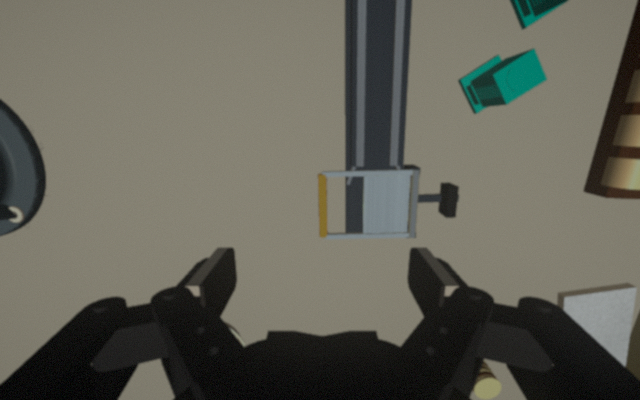

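The wrist view shows the shut flap at (318–418, 170–238), the brass bar at (323,205), the rail channel running up at u≈345–410, and the rest post at (449,200).

```bash
python3 - <<'E'
from h import *
import pickle
c,im,d=pickle.load(open('w1.pkl','rb'))
for v in (20,60,100,140): print(v,im[v,340:416].mean(1).astype(int))
hsv=cv2.cvtColor(im,cv2.COLOR_BGR2HSV)
m=cv2.inRange(hsv,(12,110,60),(35,255,255)); m[:160]=0;m[250:]=0;m[:,:305]=0;m[:,345:]=0
ct=max(cv2.findContours(m,0,1)[0],key=cv2.contourArea); r=cv2.minAreaRect(ct); print(r)
b=cv2.boxPoints(r); print(b); print(plane(c,b,.034)); print("ctr",plane(c,r[0],.033))
P=cloud(c,d); w=P[180:230,365:410]; print("plate z",np.median(w[...,2]), "counter",np.median(P[100:150,150:250,2]))
for v in (20,150): print(P[v,[350,362,380,397,405],2])
E
```

```text
20 [122 122 121 118 100  74  54  47  48  49  45  41  41  48  50  52  55  72
  93 103 102  99  99 102 101  88  71  53  49  50  47  48  47  48  47  49
  44  48  51  50  46  48  48  50  43  47  48  45  47  51  41  45  45  46
  53  71  90  98  99 101 100 102 101  89  70  53  49  47  41  53  76 105
 117 119 122 121]
60 [124 124 123 117 104  76  54  49  49  45  41  42  43  49  49  48  65  87
  97 101 100 103 103 100  97  78  60  53  48  50  48  49  47  50  46  52
  48  49  50  48  46  46  49  45  48  52  49  48  47  46  48  50  52  64
  84  99 100 102 101 102 102  93  73  55  47  45  47  55  74 106 121 123
 121 123 122 124]
100 [127 124 124 121 105  77  56  48  51  47  45  48  47  51  49  52  69  87
  98 101 103  99 101  97  82  66  52  47  49  46  49  48  50  50  47  51
  48  49  50  50  51  48  46  48  51  51  49  51  49  49  51  58  75  94
  97  95  99 101 100  92  79  58  52  49  52  57  79 107 120 125 124 125
 125 125 124 122]
140 [125 126 128 126 115  88  59  49  52  49  44  42  49  52  54  61  79  93
  99  98 100 103  99  93  74  56  47  49  47  54  47  50  51  50  52  50
  48  52  51  49  51  47  50  52  52  53  53  52  51  55  69  86  98 100
  97  99 102  95  78  59  52  54  49  60  85 108 124 126 121 126 126 125
 124 125 125 125]
((322.3681640625, 204.99029541015625), (62.083763122558594, 7.26064395904541), 88.49256896972656)
[[317.9225 174.0547]
 [325.1806 173.8636]
 [326.8138 235.9259]
 [319.5557 236.1169]]
[[ 0.4602  0.0073  0.034 ]
 [ 0.4688  0.0079  0.034 ]
 [ 0.4741 -0.071   0.034 ]
 [ 0.465  -0.0716  0.034 ]]
ctr [[ 0.467 -0.031  0.033]]
plate z 0.03159374767618145 counter -0.0003707723305805821
[0.0062 0.0192 0.005  0.0211 0.0205]
[0.0129 0.0227 0.0049 0.0223 0.001 ]
```

```bash
python3 - <<'E'
from h import *
import pickle
c,im,d=pickle.load(open('w1.pkl','rb'))
p=plane(c,[(380.7,20),(378.3,80),(377.1,140)],.022); print(p, np.degrees(np.arctan2(-(p[0]-p[2])[0],(p[0]-p[2])[1])))
m=np.load("top0.npz"); ct=cam("top")
# top-view: rail channel outer edges, stop end
g=m["im"].mean(2)
for u in (235,260,290): print(u,g[172:210,u].astype(int))
print(g[190,215:232].astype(int))
E
```

```text
[[0.5219 0.1751 0.022 ]
 [0.5247 0.1152 0.022 ]
 [0.5292 0.0489 0.022 ]] 3.343538313159072
235 [105 100 102 102 103 102  69  32  32  52  81  81  74  49  34  32  34  30
  32  36  31  34  36  31  60  80  85  66  44  32  32  32  71  97 102 102
 100 104]
260 [101 101 103 103  91  59  31  32  51  77  80  67  41  36  30  32  32  36
  34  33  36  31  32  70  80  81  61  38  30  29  32  86 103 103 103 102
 101 102]
290 [104 104 101  73  42  35  32  67  80  80  52  37  34  30  31  33  33  35
  34  33  31  49  72  80  69  48  33  26  33  60  92 102 101 102 103 103
 101 105]
[105 103 103 103 103  93  84  82  83  74  44  39  33  33  33  29  31]
```

```bash
python3 -c "
from h import *
go(.467,-.0318,.10,93.1);go(.467,-.0318,.030,93.1)"
```

```text
lin [-2.9263  0.1261 15.0046] turn [-0.0049  0.0027 -0.9212]
lin [-2.9259  0.1267 22.0046] turn [-0.0049  0.0027 -0.9212]
```

move_arm:
  linear:
    - [-1.5,0.1,4]
    - [-2.9,0.13,9]
    - [-2.9,0.13,13]
    - [-2.9,0.13,16]
    - [-2.9,0.13,17.5]
    - [-2.9,0.13,18]
    - [-2.9,0.13,18]
    - [-2.9,0.13,18]
  turn:
    - [0,0,-0.9]
    - [0,0,-0.9]
    - [0,0,-0.9]
    - [0,0,-0.9]
    - [0,0,-0.9]
    - [0,0,-0.9]
    - [0,0,-0.9]
    - [0,0,-0.9]
  jaw: 0.47
  newtons: 25

```text
time: 3.2
position: [0.4678, -0.0311, 0.0707]
ee_rot: [2.159, 2.281, 0.001]
contact_force: [-0.5, 0.3, -0.1]
width: 0.0404
grip_force: 0.0
```

```bash
python3 -c "
from h import *
st();go(.467,-.0318,.03,93.1);c=cam('wrist');im,d=read_camera('wrist');cv2.imwrite('pics/w2.png',im)"
```

```text
t 3.2 [ 0.4678 -0.0311  0.0707] head 93.14913728429028 tilt [ 0.0016 -0.0005] F [-0.4676  0.2721 -0.0524] w 0.04039666930857196 g 0.0
lin [-0.066  -0.0886  4.0734] turn [0.0882 0.0334 0.0492]
```

View pics/w2.png

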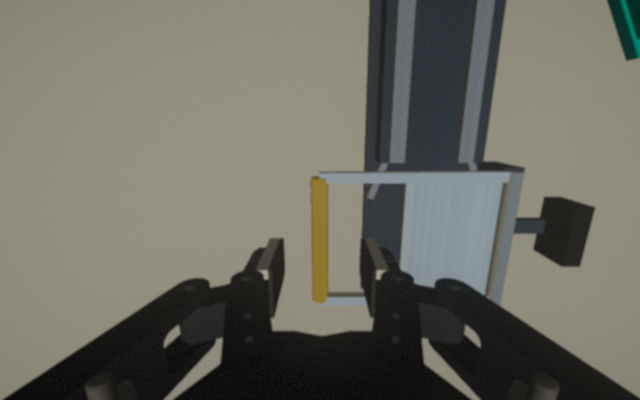

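The bar at (320,240) lies between the pads, with free space inside the opening; descend and pinch.

move_arm:
  linear:
    - [0,-0.05,1]
    - [0,-0.09,2]
    - [0,-0.09,3]
    - [0,-0.09,3.8]
    - [0,-0.09,4.1]
    - [0,-0.09,4.1]
    - [0,-0.09,4.1]
    - [0,-0.09,4.1]
  turn:
    - [0,0,0]
    - [0,0,0]
    - [0,0,0]
    - [0,0,0]
    - [0,0,0]
    - [0,0,0]
    - [0,0,0]
    - [0,0,0]

```text
time: 4.25
position: [0.4665, -0.031, 0.0293]
ee_rot: [2.159, 2.281, 0.0]
contact_force: [0.2, 0.1, -0.3]
width: 0.04
grip_force: 0.0
```

move_arm:
  linear:
    - [0,0,0]
    - [0,0,0]
    - [0,0,0]
    - [0,0,0]
    - [0,0,0]
    - [0,0,0]
    - [0,0,0]
    - [0,0,0]
  turn:
    - [0,0,0]
    - [0,0,0]
    - [0,0,0]
    - [0,0,0]
    - [0,0,0]
    - [0,0,0]
    - [0,0,0]
    - [0,0,0]
  jaw: 0
  newtons: 25

```text
time: 5.25
position: [0.4664, -0.0309, 0.0291]
ee_rot: [2.159, 2.282, 0.0]
contact_force: [0.0, 0.7, 4.3]
width: 0.0092
grip_force: 24.6
```

```bash
python3 - <<'E'
from h import *
st(); print(camera_model('top')['cx'])
E
```

```text
t 5.25 [ 0.4664 -0.0309  0.0291] head 93.15498482818278 tilt [ 0.0002 -0.0001] F [0.0345 0.6739 4.3056] w 0.00919202340819227 g 24.626865684986115
317.2176428279115
```

move_arm:
  linear:
    - [0,0.04,-0.98]
    - [0,0.17,-1.95]
    - [0,0.38,-2.9]
    - [0,0.85,-4.29]
    - [0,1.5,-5.6]
    - [0,2.32,-6.82]
    - [0,3.28,-7.92]
    - [0,4.38,-8.89]
  turn:
    - [0,0,0]
    - [0,0,0]
    - [0,0,0]
    - [0,0,0]
    - [0,0,0]
    - [0,0,0]
    - [0,0,0]
    - [0,0,0]

```text
time: 6.25
position: [0.506, -0.0285, 0.1186]
ee_rot: [-2.153, -2.279, 0.01]
contact_force: [-6.8, -4.3, 2.9]
width: 0.0089
grip_force: 24.4
```

move_arm:
  linear:
    - [0,1.22,-0.81]
    - [0,2.53,-1.46]
    - [0,3.92,-1.93]
    - [0,5.36,-2.22]
    - [0,6.82,-2.31]
    - [0,8.28,-2.22]
    - [0,9.72,-1.93]
    - [0,11.1,-1.46]
  turn:
    - [0,0,0]
    - [0,0,0]
    - [0,0,0]
    - [0,0,0]
    - [0,0,0]
    - [0,0,0]
    - [0,0,0]
    - [0,0,0]

```text
time: 7.25
position: [0.6213, -0.0216, 0.1323]
ee_rot: [-2.159, -2.281, -0.0]
contact_force: [-0.6, 3.1, 2.1]
width: 0.0085
grip_force: 26.8
```

move_arm:
  linear:
    - [0,1.06,0.5]
    - [0,2.06,1.12]
    - [0,2.99,1.83]
    - [0,3.84,2.64]
    - [0,4.6,3.53]
    - [0,5.26,4.5]
    - [0,5.82,5.53]
    - [0,6.27,6.61]
  turn:
    - [0,0,0]
    - [0,0,0]
    - [0,0,0]
    - [0,0,0]
    - [0,0,0]
    - [0,0,0]
    - [0,0,0]
    - [0,0,0]

```text
time: 8.25
position: [0.6836, -0.0187, 0.0654]
ee_rot: [-2.159, -2.281, 0.0]
contact_force: [-2.2, 4.1, 1.3]
width: 0.0089
grip_force: 27.2
```

move_arm:
  linear:
    - [0,0.21,0.65]
    - [0,0.38,1.32]
    - [0,0.49,1.89]
    - [0,0.56,2.37]
    - [0,0.61,2.86]
    - [0,0.63,3.25]
    - [0,0.64,3.54]
    - [0,0.64,3.74]
  turn:
    - [0,0,0]
    - [0,0,0]
    - [0,0,0]
    - [0,0,0]
    - [0,0,0]
    - [0,0,0]
    - [0,0,0]
    - [0,0,0]

```text
time: 9.25
position: [0.69, -0.0186, 0.0289]
ee_rot: [2.159, 2.282, 0.0]
contact_force: [-0.6, 5.5, 0.5]
width: 0.0089
grip_force: 27.5
```

```bash
python3 -c "
from h import *
st()"
```

```text
t 9.25 [ 0.69   -0.0186  0.0289] head 93.15480315792401 tilt [0.0002 0.    ] F [-0.637   5.4647  0.5399] w 0.008905716761250132 g 27.476610839366913
```

move_arm:
  linear:
    - [0,0,0.05]
    - [0,0,0.1]
    - [0,0,0.15]
    - [0,0,0.2]
    - [0,0,0.2]
    - [0,0,0.2]
    - [0,0,0.2]
    - [0,0,0.2]
  turn:
    - [0,0,0]
    - [0,0,0]
    - [0,0,0]
    - [0,0,0]
    - [0,0,0]
    - [0,0,0]
    - [0,0,0]
    - [0,0,0]

```text
time: 10.25
position: [0.69, -0.0186, 0.0273]
ee_rot: [2.159, 2.282, 0.0]
contact_force: [-1.5, 4.5, 1.4]
width: 0.009
grip_force: 27.7
```

move_arm:
  linear:
    - [0,0,0]
    - [0,0,0]
    - [0,0,0]
    - [0,0,0]
    - [0,0,-1]
    - [0,0,-3]
    - [0,0,-7]
    - [0,0,-11]
  turn:
    - [0,0,0]
    - [0,0,0]
    - [0,0,0]
    - [0,0,0]
    - [0,0,0]
    - [0,0,0]
    - [0,0,0]
    - [0,0,0]
  jaw: 0.4

```text
time: 11.25
position: [0.6902, -0.0186, 0.1396]
ee_rot: [2.159, 2.281, 0.001]
contact_force: [1.3, -0.5, -0.2]
width: 0.034
grip_force: 0.0
```

```bash
python3 - <<'E'
from h import *
st()
im,d=read_camera('top'); cv2.imwrite('pics/top1.png',im); np.savez('top0.npz',im=im,d=d)
go(.61,-.03,.25,93.1)
E
python3 m1.py | head -4
```

```text
t 11.25 [ 0.6902 -0.0186  0.1396] head 93.15772397357784 tilt [ 0.0014 -0.0003] F [ 1.3226 -0.4936 -0.2134] w 0.03399926369811723 g 0.0
lin [ -0.6559  -8.2986 -10.4699] turn [0.6922 0.1731 0.0737]
A 227 [0.5905 0.3359 0.0663] ((591.049072265625, 337.0621032714844), (45.474830627441406, 33.79518508911133), 69.9299545288086)
B 0 [nan nan nan] ((0.0, 0.0), (0.0, 0.0), 0.0)
C 221 [ 0.551  -0.3233  0.0669] ((551.608642578125, -324.8519592285156), (33.078636169433594, 45.69506072998047), 18.962207794189453)
D 231 [ 0.4306 -0.3526  0.0667] ((430.386474609375, -354.4508056640625), (34.076690673828125, 46.623287200927734), 6.77497673034668)m1.py:5: RuntimeWarning: Mean of empty slice.
  q=w[m]; r=cv2.minAreaRect((q[:,:2]*1000).astype(np.float32)); print(n,len(q),q.mean(0),r)
  ret = um.true_divide(
```

View pics/top1.png

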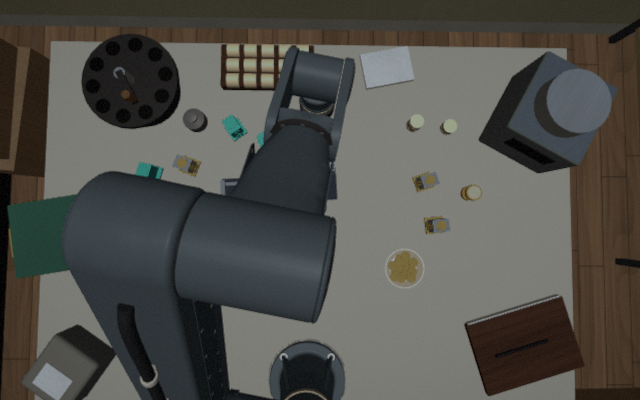

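The arm occludes the flap and magazine B; the others are unmoved. I'm moving on to magazine D and will check the flap from there.

```bash
python3 -c "
from h import *
go(.4305,-.3535,.16,96.6)"
```

```text
lin [-31.9355 -28.1199  -1.6139] turn [ 0.6867  0.1941 -3.4262]
```

move_arm:
  linear:
    - [-2,-1,-3]
    - [-6,-4,-5]
    - [-10,-8,-6]
    - [-14,-12,-6]
    - [-18,-16,-5]
    - [-22,-20,-4]
    - [-26,-24,-3]
    - [-31.9,-28.1,-2]
  turn:
    - [0,0,0]
    - [0,0,0]
    - [0,0,-1]
    - [0,0,-2]
    - [0,0,-3.4]
    - [0,0,-3.4]
    - [0,0,-3.4]
    - [0,0,-3.4]
  jaw: 0.6
  newtons: 40

```text
time: 12.3
position: [0.431, -0.345, 0.1597]
ee_rot: [2.089, 2.344, -0.0]
contact_force: [0.7, -0.0, 0.8]
width: 0.0515
grip_force: 0.0
```

```bash
python3 - <<'E'
from h import *
st()
im,d=read_camera('top'); np.savez('top0.npz',im=im,d=d); cv2.imwrite('pics/c2.png',cv2.convertScaleAbs(cv2.resize(im[100:240,140:360],None,fx=3.5,fy=3.5),alpha=1.6))
P=cloud(cam('top'),d); w=P[140:220,290:350].reshape(-1,3); 
for x in (.60,.62,.64,.66,.68,.69): 
    q=w[(abs(w[:,0]-x)<.005)&(abs(w[:,1]+.02)<.045)]; print(x,len(q),np.percentile(q[:,2],[10,50,90]))
c=cam('wrist'); im,d=read_camera('wrist'); cv2.imwrite('pics/w3.png',im)
P=cloud(c,d); m=(P[...,2]>.058)&(P[...,2]<.075); m[260:]=False
n,l,s,ce=cv2.connectedComponentsWithStats(m.astype(np.uint8))
for i in range(1,n):
    if s[i,4]>400: q=P[l==i]; print(s[i],cv2.minAreaRect((q[:,:2]*1000).astype(np.float32)))
go(.4305,-.3535,.044,96.6)
E
python3 m1.py|head -4
```

```text
t 12.3 [ 0.431  -0.345   0.1597] head 96.59745721939105 tilt [ 0.0011 -0.0012] F [ 0.7457 -0.0223  0.7811] w 0.051490830132341306 g 0.0
0.6 105 [0.0294 0.0328 0.0359]
0.62 98 [0.0302 0.033  0.0357]
0.64 83 [0.0285 0.0331 0.0354]
0.66 96 [-0.0017  0.0013  0.0328]
A 229 [0.5905 0.3357 0.0663] ((590.99072265625, 337.0394592285156), (45.87230682373047, 33.70365905761719), 69.92874908447266)
B 239 [0.4352 0.3269 0.0659] ((434.98284912109375, 328.7912292480469), (34.050777435302734, 45.88798522949219), 25.1047306060791)
C 220 [ 0.5511 -0.3236  0.0669] ((551.586669921875, -324.8450012207031), (33.0611572265625, 45.04289245605469), 18.901187896728516)
D 229 [ 0.4306 -0.3527  0.0669] ((430.3202209472656, -354.1364440917969), (33.93651580810547, 45.59136199951172), 6.391729354858398)Traceback (most recent call last):
  File "<stdin>", line 6, in <module>
    return _quantile_unchecked(
        a, q, axis, out, overwrite_input, method, keepdims, weights)
    return _ureduce(a,
                    func=_quantile_ureduce_func,
    ...<5 lines>...
                    overwrite_input=overwrite_input,
                    method=method)
    r = func(a, **kwargs)
    result = _quantile(arr,
                       quantiles=q,
    ...<2 lines>...
                       out=out,
                       weights=wgt)
    slices_having_nans = np.isnan(arr[-1, ...])
                                  ~~~^^^^^^^^^
IndexError: index -1 is out of bounds for axis 0 with size 0
```

View pics/c2.png

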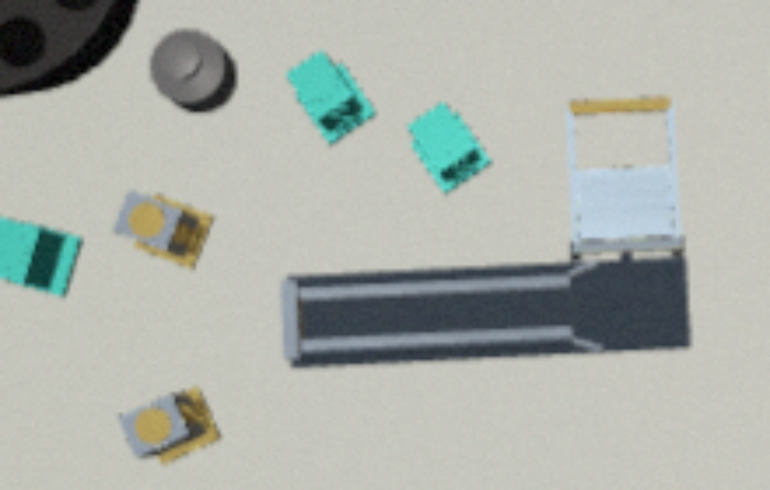

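The flap lies flat open, its bar at (620,105) in the crop. Grasping magazine D.

move_arm:
  linear:
    - [-0.85,0,3]
    - [-0.85,0,6]
    - [-0.85,0,8.5]
    - [-0.85,0,10]
    - [-0.85,0,11]
    - [-0.85,0,11.3]
    - [-0.85,0,11.3]
    - [-0.85,0,11.3]
  turn:
    - [0,0,0]
    - [0,0,0]
    - [0,0,0]
    - [0,0,0]
    - [0,0,0]
    - [0,0,0]
    - [0,0,0]
    - [0,0,0]

```text
time: 13.35
position: [0.4334, -0.3529, 0.046]
ee_rot: [2.09, 2.344, -0.0]
contact_force: [0.6, -0.0, -0.5]
width: 0.0511
grip_force: 0.0
```

move_arm:
  linear:
    - [0,0,0]
    - [0,0,0]
    - [0,0,0]
    - [0,0,0]
    - [0,0,0]
    - [0,0,0]
    - [0,0,0]
    - [0,0,0]
  turn:
    - [0,0,0]
    - [0,0,0]
    - [0,0,0]
    - [0,0,0]
    - [0,0,0]
    - [0,0,0]
    - [0,0,0]
    - [0,0,0]
  jaw: 0
  newtons: 40

```text
time: 14.35
position: [0.4328, -0.3527, 0.046]
ee_rot: [-2.091, -2.345, 0.001]
contact_force: [-2.8, -1.0, 6.0]
width: 0.0337
grip_force: 40.7
```

```bash
cat >> h.py <<'E'
O=np.array([.5314,.0187]); TH=3.1
def rail(x,y):
    return O+R.from_euler('z',TH,degrees=True).as_matrix()[:2,:2]@np.array([x,y])/1000
E
python3 -c "
from h import *
st();p=rail(0,-58);print(p);go(*p,.075,90+TH)"
```

```text
t 14.35 [ 0.4328 -0.3527  0.046 ] head 96.56447783778604 tilt [-0.0003 -0.0003] F [-2.8169 -1.0186  5.9915] w 0.03366460903772186 g 40.69888472557068
[ 0.5345 -0.0392]
lin [29.9758 13.6915 -2.9063] turn [-0.0162  0.0143  3.4645]
```

move_arm:
  linear:
    - [0,0,-3]
    - [0,0,-6]
    - [4,1.5,-7]
    - [9,4,-7]
    - [14.5,6.5,-7]
    - [20,9,-7]
    - [25,11.5,-7]
    - [29,13.3,-6]
  turn:
    - [0,0,0]
    - [0,0,0]
    - [0,0,1]
    - [0,0,2]
    - [0,0,3.4]
    - [0,0,3.4]
    - [0,0,3.4]
    - [0,0,3.4]

```text
time: 15.35
position: [0.5332, -0.047, 0.1055]
ee_rot: [2.157, 2.282, 0.002]
contact_force: [0.5, -0.4, -3.1]
width: 0.0335
grip_force: 40.7
```

```bash
python3 - <<'E'
from h import *
st();p=rail(0,-58);go(*p,.0525,90+TH)
c=cam('wrist'); im,d=read_camera('wrist'); cv2.imwrite('pics/w4.png',im)
E
```

```text
t 15.35 [ 0.5332 -0.047   0.1055] head 93.21086832341402 tilt [ 0.0021 -0.0001] F [ 0.4737 -0.3888 -3.087 ] w 0.033462691276908395 g 40.72225213050842
lin [0.7689 0.165  5.3019] turn [0.1178 0.0114 0.1109]
```

View pics/w4.png

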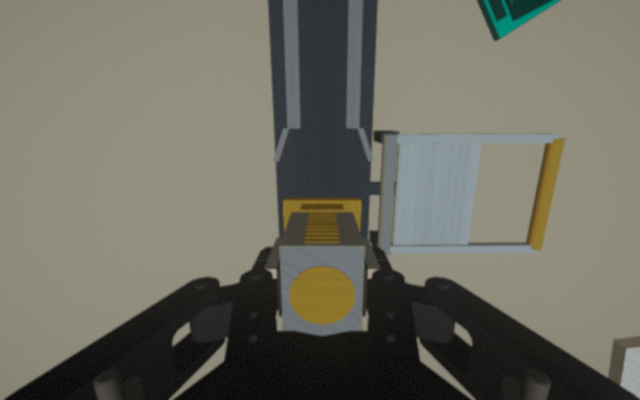

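The foot (283–361, 200–225) hangs on the deck, aligned with the slot (301–348 at v=125). I'll compute the lateral offset.

```bash
python3 - <<'E'
from h import *
im=cv2.imread('pics/w4.png'); c=cam('wrist'); g=im.mean(2)
L=[]
for v in range(10,121,10):
    r=np.diff(cv2.GaussianBlur(g[v:v+1],(5,1),0)[0]); a=285+np.argmin(r[285:320]); b=325+np.argmax(r[325:360])
    a0=270+np.argmax(r[270:299]); b0=345+np.argmin(r[345:372])
    L.append((v,a,b,a0,b0))
L=np.array(L); print(L[::3])
mid=L[:,1:].mean(1); p=plane(c,np.c_[mid,L[:,0]],.022)[:,:2]
k=np.polyfit(p[:,1],p[:,0],1); print(p[[0,-1]],"yaw",np.degrees(np.arctan(-k[0])),"x at y=-.0392",np.polyval(k,-.0392),"x at .05",np.polyval(k,.05))
print("foot",plane(c,[(283,200),(361,200)],.068))
E
```

```text
[[ 10 297 347 282 362]
 [ 40 298 347 283 361]
 [ 70 298 346 284 360]
 [100 299 346 285 359]]
[[0.5257 0.0944]
 [0.5298 0.0283]] yaw 3.471602318024713 x at y=-.0392 0.5339302872497711 x at .05 0.5285189560443404
foot [[ 0.5098 -0.0177  0.068 ]
 [ 0.5545 -0.0151  0.068 ]]
```

move_arm:
  linear:
    - [0.4,0.1,1.5]
    - [0.77,0.11,3]
    - [0.77,0.11,4]
    - [0.77,0.11,4.8]
    - [0.77,0.11,5.1]
    - [0.77,0.11,5.3]
    - [0.77,0.11,5.3]
    - [0.77,0.11,5.3]
  turn:
    - [0,0,-0.2]
    - [0,0,-0.2]
    - [0,0,-0.2]
    - [0,0,-0.2]
    - [0,0,-0.2]
    - [0,0,-0.2]
    - [0,0,-0.2]
    - [0,0,-0.2]

```text
time: 16.4
position: [0.533, -0.0416, 0.0527]
ee_rot: [2.155, 2.285, 0.001]
contact_force: [-0.5, -0.9, -2.0]
width: 0.0335
grip_force: 40.8
```

```bash
sed -i 's/^O=.*/O=np.array([.5305,.0187]); TH=3.4/' h.py; python3 -c "
from h import *
st();go(*rail(0,-30),.0525,90+TH);go(*rail(0,40),.0525,90+TH)"
```

```text
t 16.4 [ 0.533  -0.0416  0.0527] head 93.3537694679296 tilt [ 0.0007 -0.0002] F [-0.4973 -0.9097 -1.9513] w 0.03345896392980354 g 40.81700921058655
lin [3.0305 0.1041 0.0219] turn [ 0.0393  0.0131 -0.0462]
lin [10.0305  0.0985  0.0203] turn [ 0.0393  0.0131 -0.0462]
```

move_arm:
  linear:
    - [1,0.1,0]
    - [2,0.1,0]
    - [3,0.1,0]
    - [4,0.1,0]
    - [4.8,0.1,0]
    - [5.6,0.1,0]
    - [6.3,0.1,0]
    - [7,0.1,0]
  turn:
    - [0,0,0]
    - [0,0,0]
    - [0,0,0]
    - [0,0,0]
    - [0,0,0]
    - [0,0,0]
    - [0,0,0]
    - [0,0,0]

```text
time: 17.4
position: [0.5297, 0.0288, 0.0524]
ee_rot: [2.156, 2.285, -0.0]
contact_force: [-0.3, 0.1, -3.3]
width: 0.0337
grip_force: 40.8
```

```bash
python3 -c "
from h import *
st();go(*rail(0,180),.0525,90+TH);go(*rail(0,192),.0525,90+TH)"
```

```text
t 17.4 [0.5297 0.0288 0.0524] head 93.34377623249013 tilt [ 0. -0.] F [-0.3225  0.0939 -3.3042] w 0.03369119817552049 g 40.81621170043945
lin [16.9873  0.0052 -0.0111] turn [ 0.      0.0004 -0.0562]
lin [18.1873  0.004  -0.0111] turn [ 0.      0.0004 -0.0562]
```

move_arm:
  linear:
    - [2,0,0]
    - [4.5,0,0]
    - [7,0,0]
    - [9.5,0,0]
    - [12,0,0]
    - [14,0,0]
    - [15.5,0,0]
    - [16.3,0,0]
  turn:
    - [0,0,0]
    - [0,0,0]
    - [0,0,0]
    - [0,0,0]
    - [0,0,0]
    - [0,0,0]
    - [0,0,0]
    - [0,0,0]

```text
time: 18.4
position: [0.5201, 0.1919, 0.0524]
ee_rot: [2.155, 2.286, -0.0]
contact_force: [-0.5, 0.5, -1.9]
width: 0.0335
grip_force: 40.8
```

move_arm:
  linear:
    - [0.2,0,0]
    - [0.4,0,0]
    - [0.6,0,0]
    - [0.8,0,0]
    - [1,0,0]
    - [1.2,0,0]
    - [1.4,0,0]
    - [1.5,0,0]
  turn:
    - [0,0,0]
    - [0,0,0]
    - [0,0,0]
    - [0,0,0]
    - [0,0,0]
    - [0,0,0]
    - [0,0,0]
    - [0,0,0]

```text
time: 19.4
position: [0.5193, 0.2063, 0.0524]
ee_rot: [2.155, 2.286, 0.0]
contact_force: [0.3, 0.8, -2.9]
width: 0.0338
grip_force: 40.8
```

```bash
python3 -c "
from h import *
st();go(*rail(0,190),.0525,90+TH)"
```

```text
t 19.4 [0.5193 0.2063 0.0524] head 93.35926641636689 tilt [0. 0.] F [ 0.3064  0.8155 -2.8877] w 0.03379247528390998 g 40.81670343875885
lin [ 0.2074  0.0082 -0.0087] turn [ 0.0024 -0.002  -0.0407]
```

Not yet in contact; advance another 6 mm slowly.

move_arm:
  linear:
    - [0.08,0,0]
    - [0.16,0,0]
    - [0.24,0,0]
    - [0.32,0,0]
    - [0.4,0,0]
    - [0.48,0,0]
    - [0.54,0,0]
    - [0.6,0,0]
  turn:
    - [0,0,0]
    - [0,0,0]
    - [0,0,0]
    - [0,0,0]
    - [0,0,0]
    - [0,0,0]
    - [0,0,0]
    - [0,0,0]

```text
time: 20.4
position: [0.5192, 0.2089, 0.0529]
ee_rot: [2.151, 2.286, -0.006]
contact_force: [0.0, -13.4, 4.5]
width: 0.0331
grip_force: 41.5
```

move_arm:
  linear:
    - [-0.15,0,0]
    - [-0.25,0,0]
    - [-0.25,0,0.05]
    - [-0.25,0,0.1]
    - [-0.25,0,0.1]
    - [-0.25,0,0.1]
    - [-0.25,0,0.1]
    - [-0.25,0,0.1]
  turn:
    - [0,0,0]
    - [0,0,0]
    - [0,0,0]
    - [0,0,0]
    - [0,0,0]
    - [0,0,0]
    - [0,0,0]
    - [0,0,0]

```text
time: 21.4
position: [0.5192, 0.2084, 0.0524]
ee_rot: [2.153, 2.286, -0.002]
contact_force: [-1.0, -6.1, 5.7]
width: 0.0338
grip_force: 41.9
```

move_arm:
  linear:
    - [0,0,0]
    - [0,0,0]
    - [0,0,0]
    - [0,0,-1]
    - [0,0,-3]
    - [0,0,-6]
    - [0,0,-9]
    - [0,0,-12]
  turn:
    - [0,0,0]
    - [0,0,0]
    - [0,0,0]
    - [0,0,0]
    - [0,0,0]
    - [0,0,0]
    - [0,0,0]
    - [0,0,0]
  jaw: 0.6

```text
time: 22.4
position: [0.519, 0.2097, 0.173]
ee_rot: [2.155, 2.285, 0.001]
contact_force: [-0.5, -0.2, 0.8]
width: 0.0514
grip_force: 0.0
```

```bash
python3 -c "
from h import *
st();go(.5905,.3363,.16,69.9)"
```

```text
t 22.4 [0.519  0.2097 0.173 ] head 93.35053788096707 tilt [0.0006 0.0003] F [-0.5317 -0.1886  0.8186] w 0.05139391081906305 g 0.0
lin [12.2178  7.876   1.305 ] turn [ 0.0296 -0.0206 23.4505]
```

move_arm:
  linear:
    - [3,2,0]
    - [6,4,0.5]
    - [9,6,1]
    - [12.2,7.9,1.3]
    - [12.2,7.9,1.3]
    - [12.2,7.9,1.3]
    - [12.2,7.9,1.3]
    - [12.2,7.9,1.3]
  turn:
    - [0,0,6]
    - [0,0,12]
    - [0,0,18]
    - [0,0,23.4]
    - [0,0,23.4]
    - [0,0,23.4]
    - [0,0,23.4]
    - [0,0,23.4]

```text
time: 23.4
position: [0.5906, 0.3351, 0.1587]
ee_rot: [-2.575, -1.8, 0.001]
contact_force: [0.4, 0.7, -0.3]
width: 0.0513
grip_force: 0.0
```

```bash
cat > wm.py <<'E'
from h import *
import sys
st(); c=cam('wrist'); im,d=read_camera('wrist'); cv2.imwrite(sys.argv[1],im)
P=cloud(c,d); m=(P[...,2]>.06)&(P[...,2]<.073)
n,l,s,ce=cv2.connectedComponentsWithStats(m.astype(np.uint8))
for i in range(1,n):
    if s[i,4]>800: q=P[l==i]; print(s[i],cv2.minAreaRect((q[:,:2]*1000).astype(np.float32)))
E
python3 wm.py pics/w5.png; python3 -c "
from h import *
go(.5905,.3363,.047,69.9)"
```

```text
t 23.4 [0.5906 0.3351 0.1587] head 69.90681685487155 tilt [-0.0003 -0.0002] F [ 0.4407  0.6691 -0.3432] w 0.05131587856811778 g 0.0
[   0    0  107   81 1816] ((457.9080810546875, 514.5218505859375), (98.7787857055664, 3.3163912296295166), 9.435956001281738)
[ 201   58   71   58 3300] ((566.2858276367188, 443.1303405761719), (34.242130279541016, 44.70012283325195), 75.07926940917969)
[ 297  178   44   56 2370] ((590.0517578125, 340.8674011230469), (44.123878479003906, 34.00832748413086), 69.7193603515625)
[ 116  247   68   50 1673] ((433.6466064453125, 331.9176330566406), (36.370643615722656, 43.94703674316406), 25.473844528198242)
lin [ 0.0871 -0.0522 11.1703] turn [-0.0036  0.0053  0.0102]
```

View pics/w5.png

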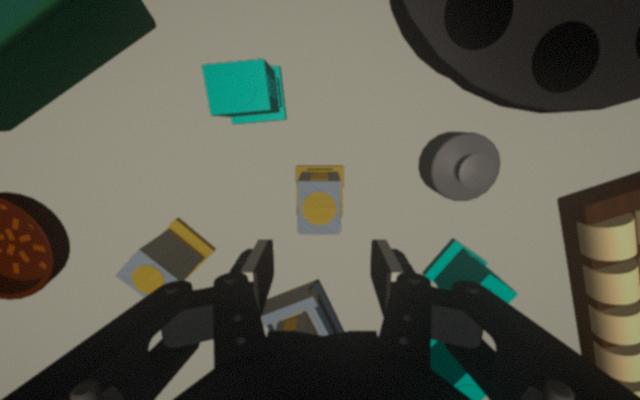

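The magazine A sits at (320,207), centred between the pads; the turquoise ones at (240,90) and (470,270) stay clear.

move_arm:
  linear:
    - [0.3,-0.14,3]
    - [0.3,-0.14,6]
    - [0.3,-0.14,8.5]
    - [0.3,-0.14,10]
    - [0.3,-0.14,11]
    - [0.3,-0.14,11.2]
    - [0.3,-0.14,11.2]
    - [0.3,-0.14,11.2]
  turn:
    - [0,0,0]
    - [0,0,0]
    - [0,0,0]
    - [0,0,0]
    - [0,0,0]
    - [0,0,0]
    - [0,0,0]
    - [0,0,0]

```text
time: 24.45
position: [0.5911, 0.3396, 0.0473]
ee_rot: [2.574, 1.801, 0.003]
contact_force: [-0.9, -0.5, 0.5]
width: 0.0511
grip_force: 0.0
```

move_arm:
  linear:
    - [0,0,0]
    - [0,0,0]
    - [0,0,0]
    - [0,0,0]
    - [0,0,0]
    - [0,0,0]
    - [0,0,-3]
    - [0,0,-7]
  turn:
    - [0,0,0]
    - [0,0,0]
    - [0,0,0]
    - [0,0,0]
    - [0,0,0]
    - [0,0,0]
    - [0,0,0]
    - [0,0,0]
  jaw: 0
  newtons: 40

```text
time: 25.45
position: [0.5887, 0.3384, 0.1141]
ee_rot: [-2.573, -1.8, 0.009]
contact_force: [0.2, -0.4, -3.0]
width: 0.0338
grip_force: 40.9
```

```bash
python3 -c "
from h import *
st();go(.47,.14,.16,90+TH);go(*rail(0,-62),.13,90+TH)"
```

```text
t 25.45 [0.5887 0.3384 0.1141] head 69.95253338585817 tilt [-0.0056 -0.0024] F [ 0.2233 -0.3516 -3.0022] w 0.03375203418319075 g 40.87478756904602
lin [-22.7241  -4.3686  -4.4726] turn [ -0.2997   0.1844 -23.4479]
lin [-37.7206   7.9535  -1.4644] turn [ -0.2997   0.1844 -23.4479]
```

move_arm:
  linear:
    - [-2,0.4,-3]
    - [-7,1.5,-5]
    - [-12.5,2.7,-5]
    - [-18,3.9,-5]
    - [-23.5,5,-5]
    - [-29,6.2,-5]
    - [-34,7.2,-3.5]
    - [-37.7,7.95,-1.5]
  turn:
    - [0,0,-3]
    - [0,0,-7]
    - [0,0,-11]
    - [0,0,-15]
    - [0,0,-19]
    - [0,0,-23.4]
    - [0,0,-23.4]
    - [0,0,-23.4]

```text
time: 26.45
position: [0.5354, -0.0444, 0.1307]
ee_rot: [2.157, 2.284, -0.0]
contact_force: [0.7, 0.3, -4.5]
width: 0.0333
grip_force: 41.1
```

```bash
python3 -c "
from h import *
st();go(*rail(0,-62),.053,90+TH)
c=cam('top');im,d=read_camera('top');np.savez('top0.npz',im=im,d=d)"; python3 m1.py | head -4
```

```text
t 26.45 [ 0.5354 -0.0444  0.1307] head 93.27772302836381 tilt [ 0.0002 -0.0005] F [ 0.6765  0.3004 -4.4595] w 0.03328637416602583 g 41.096166372299194
lin [ 0.1278 -0.1184  7.77  ] turn [ 0.0077  0.029  -0.1223]
A 0 [nan nan nan] ((0.0, 0.0), (0.0, 0.0), 0.0)
B 236 [0.4352 0.3271 0.0663] ((435.28973388671875, 327.83709716796875), (34.302879333496094, 44.73514175415039), 25.97390365600586)
C 221 [ 0.5512 -0.3235  0.0669] ((551.6177368164062, -324.95587158203125), (33.052024841308594, 44.91706848144531), 18.812763214111328)
D 0 [nan nan nan] ((0.0, 0.0), (0.0, 0.0), 0.0)m1.py:5: RuntimeWarning: Mean of empty slice.
  q=w[m]; r=cv2.minAreaRect((q[:,:2]*1000).astype(np.float32)); print(n,len(q),q.mean(0),r)
  ret = um.true_divide(
```

move_arm:
  linear:
    - [0.1,-0.12,2]
    - [0.1,-0.12,4]
    - [0.1,-0.12,5.5]
    - [0.1,-0.12,6.6]
    - [0.1,-0.12,7.3]
    - [0.1,-0.12,7.7]
    - [0.1,-0.12,7.7]
    - [0.1,-0.12,7.7]
  turn:
    - [0,0,-0.1]
    - [0,0,-0.1]
    - [0,0,-0.1]
    - [0,0,-0.1]
    - [0,0,-0.1]
    - [0,0,-0.1]
    - [0,0,-0.1]
    - [0,0,-0.1]

```text
time: 27.5
position: [0.5351, -0.0412, 0.0548]
ee_rot: [2.153, 2.287, 0.001]
contact_force: [0.1, 0.2, -3.0]
width: 0.0336
grip_force: 41.2
```

```bash
python3 -c "
from h import *
st();go(*rail(0,10),.053,90+TH)"
```

```text
t 27.5 [ 0.5351 -0.0412  0.0548] head 93.45699071420498 tilt [ 0.001  -0.0003] F [ 0.149   0.1749 -3.0467] w 0.033611816707545025 g 41.175445318222046
lin [ 7.01   -0.0932  0.1807] turn [0.0551 0.0201 0.057 ]
```

move_arm:
  linear:
    - [1,-0.06,0.05]
    - [2,-0.06,0.05]
    - [3,-0.06,0.05]
    - [4,-0.06,0.05]
    - [4.8,-0.06,0.05]
    - [5.6,-0.06,0.05]
    - [6.3,-0.06,0.05]
    - [7,-0.06,0.05]
  turn:
    - [0,0,0]
    - [0,0,0]
    - [0,0,0]
    - [0,0,0]
    - [0,0,0]
    - [0,0,0]
    - [0,0,0]
    - [0,0,0]

```text
time: 28.5
position: [0.5299, 0.0291, 0.0539]
ee_rot: [-2.154, -2.287, -0.0]
contact_force: [-0.4, 0.1, -2.4]
width: 0.0336
grip_force: 41.2
```

```bash
python3 -c "
from h import *
st();go(*rail(0,135),.053,90+TH)"
```

```text
t 28.5 [0.5299 0.0291 0.0539] head 93.44507941659204 tilt [-0.  0.] F [-0.3579  0.1039 -2.4355] w 0.033626942634566954 g 41.17618381977081
lin [12.4618  0.0097  0.0879] turn [-0.0002 -0.0005  0.0451]
```

move_arm:
  linear:
    - [2,0,0.05]
    - [4.5,0,0.05]
    - [7,0,0.05]
    - [9,0,0.05]
    - [10.5,0,0.05]
    - [11.5,0,0.05]
    - [12,0,0.05]
    - [12.2,0,0.05]
  turn:
    - [0,0,0]
    - [0,0,0]
    - [0,0,0]
    - [0,0,0]
    - [0,0,0]
    - [0,0,0]
    - [0,0,0]
    - [0,0,0]

```text
time: 29.5
position: [0.5226, 0.1504, 0.0534]
ee_rot: [2.154, 2.287, -0.0]
contact_force: [-0.3, 0.0, -3.6]
width: 0.0333
grip_force: 41.2
```

move_arm:
  linear:
    - [0.15,0,0]
    - [0.3,0,0]
    - [0.45,0,0]
    - [0.6,0,0]
    - [0.75,0,0]
    - [0.85,0,0]
    - [0.95,0,0]
    - [1,0,0]
  turn:
    - [0,0,0]
    - [0,0,0]
    - [0,0,0]
    - [0,0,0]
    - [0,0,0]
    - [0,0,0]
    - [0,0,0]
    - [0,0,0]

```text
time: 30.5
position: [0.5222, 0.1583, 0.0536]
ee_rot: [2.15, 2.288, -0.004]
contact_force: [-0.4, -11.0, -1.8]
width: 0.0335
grip_force: 41.4
```

move_arm:
  linear:
    - [-0.1,0,0]
    - [-0.2,0,0.05]
    - [-0.2,0,0.1]
    - [-0.2,0,0.1]
    - [-0.2,0,0.1]
    - [-0.2,0,0.1]
    - [-0.2,0,0.1]
    - [-0.2,0,0.1]
  turn:
    - [0,0,0]
    - [0,0,0]
    - [0,0,0]
    - [0,0,0]
    - [0,0,0]
    - [0,0,0]
    - [0,0,0]
    - [0,0,0]

```text
time: 31.5
position: [0.5221, 0.1579, 0.0532]
ee_rot: [2.152, 2.287, -0.001]
contact_force: [-0.7, -5.9, 4.6]
width: 0.0335
grip_force: 42.2
```

move_arm:
  linear:
    - [0,0,0]
    - [0,0,0]
    - [0,0,0]
    - [0,0,-1]
    - [0,0,-3]
    - [0,0,-6]
    - [0,0,-9]
    - [0,0,-12]
  turn:
    - [0,0,0]
    - [0,0,0]
    - [0,0,0]
    - [0,0,0]
    - [0,0,0]
    - [0,0,0]
    - [0,0,0]
    - [0,0,0]
  jaw: 0.6

```text
time: 32.5
position: [0.522, 0.1585, 0.174]
ee_rot: [2.153, 2.287, 0.001]
contact_force: [0.9, -0.9, 0.3]
width: 0.0512
grip_force: 0.0
```

```bash
python3 -c "
from h import *
st();go(.4347,.3295,.15,115.6)"
```

```text
t 32.5 [0.522  0.1585 0.174 ] head 93.45059312834101 tilt [0.0006 0.0002] F [ 0.8707 -0.8578  0.2677] w 0.05116217106297403 g 0.0
lin [17.5919 -7.6849  2.3972] turn [  0.0344  -0.0027 -22.1494]
```

move_arm:
  linear:
    - [3.5,-1.5,0]
    - [8,-3.5,0.5]
    - [12.5,-5.5,1]
    - [16,-7,2]
    - [17.6,-7.7,2.4]
    - [17.6,-7.7,2.4]
    - [17.6,-7.7,2.4]
    - [17.6,-7.7,2.4]
  turn:
    - [0,0,-5]
    - [0,0,-10]
    - [0,0,-16]
    - [0,0,-22]
    - [0,0,-22]
    - [0,0,-22]
    - [0,0,-22]
    - [0,0,-22]

```text
time: 33.5
position: [0.4356, 0.3285, 0.1487]
ee_rot: [1.68, 2.654, 0.001]
contact_force: [0.3, -0.5, -0.3]
width: 0.0511
grip_force: 0.0
```

```bash
python3 wm.py pics/w6.png; python3 -c "
from h import *
go(.4347,.3295,.047,115.6)"
```

```text
t 33.5 [0.4356 0.3285 0.1487] head 115.32082284713168 tilt [0.0007 0.0001] F [ 0.349  -0.4775 -0.2567] w 0.05113515573027231 g 0.0
[ 512  114   81   76 3304] ((565.3692626953125, 443.0978088378906), (34.6972770690918, 46.439727783203125), 75.0834732055664)
[ 297  182   46   58 2585] ((433.13946533203125, 331.4831237792969), (33.9865837097168, 44.708736419677734), 25.000823974609375)
lin [ 0.1243 -0.0396 10.1674] turn [ 0.0331  0.0093 -0.2753]
```

move_arm:
  linear:
    - [0.15,-0.08,3]
    - [0.15,-0.08,5.5]
    - [0.15,-0.08,7.5]
    - [0.15,-0.08,9]
    - [0.15,-0.08,10]
    - [0.15,-0.08,10.2]
    - [0.15,-0.08,10.2]
    - [0.15,-0.08,10.2]
  turn:
    - [0,0,0]
    - [0,0,0]
    - [0,0,0]
    - [0,0,0]
    - [0,0,0]
    - [0,0,0]
    - [0,0,0]
    - [0,0,0]

```text
time: 34.55
position: [0.4336, 0.3307, 0.047]
ee_rot: [1.677, 2.656, 0.002]
contact_force: [-0.1, 0.7, -0.2]
width: 0.0511
grip_force: 0.0
```

move_arm:
  linear:
    - [0,0,0]
    - [0,0,0]
    - [0,0,0]
    - [0,0,0]
    - [0,0,0]
    - [0,0,0]
    - [0,0,-3]
    - [0,0,-7]
  turn:
    - [0,0,0]
    - [0,0,0]
    - [0,0,0]
    - [0,0,0]
    - [0,0,0]
    - [0,0,0]
    - [0,0,0]
    - [0,0,0]
  jaw: 0
  newtons: 40

```text
time: 35.55
position: [0.432, 0.3298, 0.1155]
ee_rot: [-1.676, -2.654, 0.006]
contact_force: [0.3, 0.6, -3.0]
width: 0.0333
grip_force: 41.0
```

```bash
python3 -c "
from h import *
st();go(*rail(0,-62),.13,90+TH)"
```

```text
t 35.55 [0.432  0.3298 0.1155] head 115.44190263023346 tilt [-0.0041 -0.002 ] F [ 0.2571  0.5645 -2.9726] w 0.033288003794946584 g 41.00308120250702
lin [-38.0707  -6.8042  -1.4214] turn [-0.2566  0.0526 22.0419]
```

move_arm:
  linear:
    - [-2,-0.4,-3]
    - [-7,-1.3,-5]
    - [-12.5,-2.3,-5]
    - [-18,-3.3,-5]
    - [-23.5,-4.3,-5]
    - [-29,-5.2,-5]
    - [-34,-6.1,-3.5]
    - [-38,-6.8,-1.5]
  turn:
    - [0,0,3]
    - [0,0,7]
    - [0,0,11]
    - [0,0,15]
    - [0,0,19]
    - [0,0,22]
    - [0,0,22]
    - [0,0,22]

```text
time: 36.55
position: [0.5356, -0.0441, 0.1308]
ee_rot: [2.155, 2.285, 0.001]
contact_force: [1.3, 1.2, -3.4]
width: 0.0336
grip_force: 41.2
```

```bash
python3 -c "
from h import *
st();go(*rail(0,-62),.053,90+TH)
c=cam('top');im,d=read_camera('top');np.savez('top0.npz',im=im,d=d)"; python3 m1.py 2>/dev/null| grep C; python3 wm.py pics/w7.png
```

```text
t 36.55 [ 0.5356 -0.0441  0.1308] head 93.37446177321561 tilt [ 0.0008 -0.0003] F [ 1.3028  1.1722 -3.4225] w 0.03355365637336102 g 41.21496319770813
lin [ 0.1008 -0.1468  7.7777] turn [ 0.0428  0.0184 -0.0255]
C 221 [ 0.5511 -0.3234  0.067 ] ((551.5106201171875, -324.57586669921875), (33.123226165771484, 45.408233642578125), 18.713958740234375)
t 36.6 [ 0.5368 -0.0485  0.1284] head 93.27081392679347 tilt [ 0.0004 -0.0031] F [ 1.2705 -3.7262 -4.271 ] w 0.0335197817669012 g 40.984845757484436
```

View pics/w7.png

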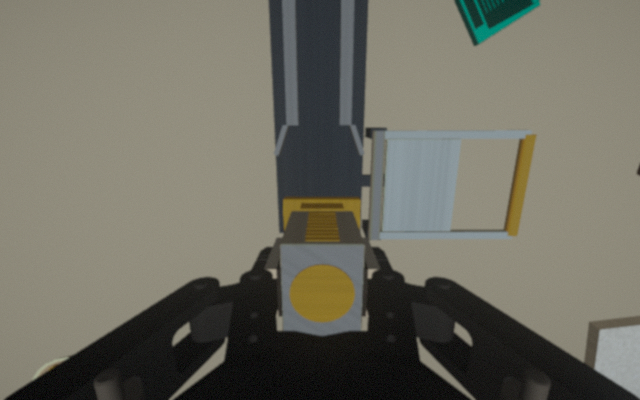

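move_arm:
  linear:
    - [0.1,-0.14,2]
    - [0.1,-0.14,4]
    - [0.1,-0.14,5.5]
    - [0.1,-0.14,6.6]
    - [0.1,-0.14,7.3]
    - [0.1,-0.14,7.7]
    - [0.1,-0.14,7.7]
    - [0.1,-0.14,7.7]
  turn:
    - [0,0,0]
    - [0,0,0]
    - [0,0,0]
    - [0,0,0]
    - [0,0,0]
    - [0,0,0]
    - [0,0,0]
    - [0,0,0]

```text
time: 37.65
position: [0.534, -0.041, 0.0548]
ee_rot: [2.153, 2.287, 0.001]
contact_force: [0.1, -0.5, -2.8]
width: 0.0333
grip_force: 41.2
```

```bash
python3 -c "
from h import *
st();go(*rail(0,10),.053,90+TH)"
```

```text
t 37.65 [ 0.534  -0.041   0.0548] head 93.45089682705208 tilt [ 0.0009 -0.0003] F [ 0.0801 -0.5202 -2.7701] w 0.03332839268722104 g 41.193607449531555
lin [6.9838 0.0102 0.1804] turn [0.0512 0.0175 0.0509]
```

move_arm:
  linear:
    - [1,0,0.08]
    - [2,0,0.08]
    - [3,0,0.08]
    - [4,0,0.08]
    - [4.8,0,0.08]
    - [5.6,0,0.08]
    - [6.3,0,0.08]
    - [7,0,0.08]
  turn:
    - [0,0,0]
    - [0,0,0]
    - [0,0,0]
    - [0,0,0]
    - [0,0,0]
    - [0,0,0]
    - [0,0,0]
    - [0,0,0]

```text
time: 38.65
position: [0.5295, 0.0293, 0.0536]
ee_rot: [2.154, 2.287, 0.0]
contact_force: [-0.5, 0.2, -2.9]
width: 0.0337
grip_force: 41.2
```

```bash
python3 -c "
from h import *
st();go(*rail(0,85),.053,90+TH)"
```

```text
t 38.65 [0.5295 0.0293 0.0536] head 93.44286906407619 tilt [0.0001 0.    ] F [-0.4878  0.2301 -2.8566] w 0.03373543803900483 g 41.19511127471924
lin [7.4335 0.0438 0.0599] turn [ 0.0034 -0.0006  0.0429]
```

move_arm:
  linear:
    - [1.5,0.02,0.03]
    - [3,0.02,0.03]
    - [4.5,0.02,0.03]
    - [5.7,0.02,0.03]
    - [6.5,0.02,0.03]
    - [6.9,0.02,0.03]
    - [7.1,0.02,0.03]
    - [7.3,0.02,0.03]
  turn:
    - [0,0,0]
    - [0,0,0]
    - [0,0,0]
    - [0,0,0]
    - [0,0,0]
    - [0,0,0]
    - [0,0,0]
    - [0,0,0]

```text
time: 39.65
position: [0.5254, 0.1016, 0.0533]
ee_rot: [2.154, 2.287, -0.0]
contact_force: [-0.2, -0.1, -3.4]
width: 0.0338
grip_force: 41.2
```

move_arm:
  linear:
    - [0.15,0,0]
    - [0.3,0,0]
    - [0.42,0,0]
    - [0.54,0,0]
    - [0.66,0,0]
    - [0.76,0,0]
    - [0.84,0,0]
    - [0.9,0,0]
  turn:
    - [0,0,0]
    - [0,0,0]
    - [0,0,0]
    - [0,0,0]
    - [0,0,0]
    - [0,0,0]
    - [0,0,0]
    - [0,0,0]

```text
time: 40.65
position: [0.525, 0.1081, 0.0536]
ee_rot: [2.148, 2.289, -0.005]
contact_force: [-1.8, -12.5, 1.4]
width: 0.0333
grip_force: 41.6
```

Contact at the expected place. Relax and release.

move_arm:
  linear:
    - [-0.1,0,0]
    - [-0.2,0,0.05]
    - [-0.2,0,0.1]
    - [-0.2,0,0.1]
    - [-0.2,0,0.1]
    - [-0.2,0,0.1]
    - [-0.2,0,0.1]
    - [-0.2,0,0.1]
  turn:
    - [0,0,0]
    - [0,0,0]
    - [0,0,0]
    - [0,0,0]
    - [0,0,0]
    - [0,0,0]
    - [0,0,0]
    - [0,0,0]

```text
time: 41.65
position: [0.525, 0.1078, 0.0531]
ee_rot: [2.151, 2.287, -0.001]
contact_force: [-1.6, -7.0, 3.8]
width: 0.0335
grip_force: 42.1
```

move_arm:
  linear:
    - [0,0,0]
    - [0,0,0]
    - [0,0,0]
    - [0,0,-1]
    - [0,0,-3]
    - [0,0,-6]
    - [0,0,-9]
    - [0,0,-12]
  turn:
    - [0,0,0]
    - [0,0,0]
    - [0,0,0]
    - [0,0,0]
    - [0,0,0]
    - [0,0,0]
    - [0,0,0]
    - [0,0,0]
  jaw: 0.6

```text
time: 42.65
position: [0.5247, 0.1089, 0.1739]
ee_rot: [2.153, 2.287, 0.001]
contact_force: [-0.3, -0.1, 0.7]
width: 0.0512
grip_force: 0.0
```

```bash
python3 -c "
from h import *
st();go(.551,-.3235,.15,108.8)"
```

```text
t 42.65 [0.5247 0.1089 0.1739] head 93.45368840725878 tilt [0.0005 0.0002] F [-0.3291 -0.0629  0.6637] w 0.051191211371725276 g 0.0
lin [-43.3241   0.0151   2.381 ] turn [  0.0311  -0.0037 -15.3463]
```

move_arm:
  linear:
    - [-4,0,0]
    - [-10,0,0]
    - [-16,0,0]
    - [-22,0,0.5]
    - [-28,0,1]
    - [-34,0,1.5]
    - [-39,0,2]
    - [-43.3,0,2.4]
  turn:
    - [0,0,-2]
    - [0,0,-4]
    - [0,0,-7]
    - [0,0,-10]
    - [0,0,-13]
    - [0,0,-15.3]
    - [0,0,-15.3]
    - [0,0,-15.3]

```text
time: 43.65
position: [0.5508, -0.3256, 0.1487]
ee_rot: [1.831, 2.552, 0.0]
contact_force: [-0.4, -0.3, -0.3]
width: 0.0513
grip_force: 0.0
```

```bash
python3 wm.py pics/w8.png; sleep 0; python3 wm.py pics/w9.png; python3 -c "
from h import *
go(.5505,-.3215,.047,108.8)"
```

```text
t 43.65 [ 0.5508 -0.3256  0.1487] head 108.68183382893159 tilt [ 0.0006 -0.0003] F [-0.3769 -0.2541 -0.3126] w 0.05131846241814276 g 0.0
[ 299  183   46   58 2567] ((550.7858276367188, -322.3769836425781), (33.8747673034668, 44.195980072021484), 19.218782424926758)
t 43.7 [ 0.5516 -0.3319  0.1486] head 108.53246733133147 tilt [ 0.0035 -0.0065] F [ 1.9643 -3.2982 -0.1638] w 0.05122251579211439 g 0.0
[ 301  174   46   59 2629] ((550.8204956054688, -322.54547119140625), (34.11970520019531, 44.419986724853516), 19.229949951171875)
lin [ 0.7571  0.1408 10.1663] turn [ 0.0803  0.2448 -0.3089]
```

move_arm:
  linear:
    - [0.05,0,3]
    - [0.05,0,5.5]
    - [0.05,0,7.5]
    - [0.05,0,9]
    - [0.05,0,10]
    - [0.05,0,10.2]
    - [0.05,0,10.2]
    - [0.05,0,10.2]
  turn:
    - [0,0,0]
    - [0,0,0]
    - [0,0,0]
    - [0,0,0]
    - [0,0,0]
    - [0,0,0]
    - [0,0,0]
    - [0,0,0]

```text
time: 44.75
position: [0.5512, -0.3233, 0.047]
ee_rot: [1.829, 2.552, -0.0]
contact_force: [-0.3, -0.3, -0.4]
width: 0.051
grip_force: 0.0
```

move_arm:
  linear:
    - [0,0,0]
    - [0,0,0]
    - [0,0,0]
    - [0,0,0]
    - [0,0,0]
    - [0,0,0]
    - [0,0,-3]
    - [0,0,-7]
  turn:
    - [0,0,0]
    - [0,0,0]
    - [0,0,0]
    - [0,0,0]
    - [0,0,0]
    - [0,0,0]
    - [0,0,0]
    - [0,0,0]
  jaw: 0
  newtons: 40

```text
time: 45.75
position: [0.5494, -0.3217, 0.1146]
ee_rot: [-1.827, -2.549, -0.001]
contact_force: [1.1, 0.2, -2.8]
width: 0.0336
grip_force: 40.6
```

```bash
python3 -c "
from h import *
st();go(*rail(0,-62),.13,90+TH)"
```

```text
t 45.75 [ 0.5494 -0.3217  0.1146] head 108.7421367598507 tilt [-0.0042  0.0038] F [ 1.0634  0.205  -2.7501] w 0.03364188078985721 g 40.552409291267395
lin [26.8675  7.5067 -1.4291] turn [-0.1932 -0.2584 15.3425]
```

move_arm:
  linear:
    - [2,0.6,-3]
    - [6,1.7,-4]
    - [11,3.1,-4]
    - [16,4.5,-4]
    - [20.5,5.7,-3.5]
    - [24,6.7,-2.5]
    - [26,7.3,-1.5]
    - [26.9,7.5,-1.5]
  turn:
    - [0,0,2]
    - [0,0,5]
    - [0,0,8]
    - [0,0,11]
    - [0,0,14]
    - [0,0,15.3]
    - [0,0,15.3]
    - [0,0,15.3]

```text
time: 46.75
position: [0.5345, -0.0431, 0.13]
ee_rot: [-2.15, -2.287, 0.002]
contact_force: [-0.4, -0.6, -1.7]
width: 0.0334
grip_force: 40.7
```

```bash
python3 -c "
from h import *
st();go(*rail(0,-62),.053,90+TH)
c=cam('top');im,d=read_camera('top');cv2.imwrite('pics/top3.png',im)
st();go(*rail(0,-62),.053,90+TH)"
```

```text
t 46.75 [ 0.5345 -0.0431  0.13  ] head 93.54385867066694 tilt [-0.0027  0.0005] F [-0.4322 -0.6116 -1.6601] w 0.033369234508849405 g 40.68195104598999
lin [-0.0124 -0.0097  7.7033] turn [-0.1552 -0.0405  0.1439]
t 46.8 [ 0.5347 -0.0428  0.1306] head 93.51821307810562 tilt [-0.0019  0.0009] F [-0.5087 -0.4403 -2.8736] w 0.03370392194712788 g 40.683515667915344
lin [-0.0418 -0.0441  7.7562] turn [-0.1037 -0.0555  0.1183]
```

move_arm:
  linear:
    - [0,-0.04,2]
    - [0,-0.04,4]
    - [0,-0.04,5.5]
    - [0,-0.04,6.6]
    - [0,-0.04,7.3]
    - [0,-0.04,7.7]
    - [0,-0.04,7.7]
    - [0,-0.04,7.7]
  turn:
    - [0,0,0.1]
    - [0,0,0.1]
    - [0,0,0.1]
    - [0,0,0.1]
    - [0,0,0.1]
    - [0,0,0.1]
    - [0,0,0.1]
    - [0,0,0.1]

```text
time: 47.8
position: [0.5352, -0.0442, 0.0547]
ee_rot: [2.155, 2.285, 0.001]
contact_force: [0.3, -0.6, -2.3]
width: 0.0338
grip_force: 40.7
```

```bash
python3 -c "
from h import *
st();go(*rail(0,10),.053,90+TH)"
```

```text
t 47.8 [ 0.5352 -0.0442  0.0547] head 93.36134761809842 tilt [ 0.0008 -0.0003] F [ 0.2874 -0.5507 -2.3443] w 0.03383356665881967 g 40.73636591434479
lin [ 7.3028 -0.1028  0.1632] turn [ 0.0451  0.0175 -0.0386]
```

move_arm:
  linear:
    - [1,-0.08,0.08]
    - [2,-0.08,0.08]
    - [3,-0.08,0.08]
    - [4,-0.08,0.08]
    - [4.8,-0.08,0.08]
    - [5.6,-0.08,0.08]
    - [6.3,-0.08,0.08]
    - [7,-0.08,0.08]
  turn:
    - [0,0,0]
    - [0,0,0]
    - [0,0,0]
    - [0,0,0]
    - [0,0,0]
    - [0,0,0]
    - [0,0,0]
    - [0,0,0]

```text
time: 48.8
position: [0.53, 0.0261, 0.0535]
ee_rot: [2.156, 2.285, 0.0]
contact_force: [0.7, -0.2, -2.6]
width: 0.0334
grip_force: 40.7
```

move_arm:
  linear:
    - [0.5,0,0.03]
    - [1,0,0.03]
    - [1.5,0,0.03]
    - [1.9,0,0.03]
    - [2.2,0,0.03]
    - [2.4,0,0.03]
    - [2.5,0,0.03]
    - [2.6,0,0.03]
  turn:
    - [0,0,0]
    - [0,0,0]
    - [0,0,0]
    - [0,0,0]
    - [0,0,0]
    - [0,0,0]
    - [0,0,0]
    - [0,0,0]

```text
time: 49.8
position: [0.5285, 0.0516, 0.0532]
ee_rot: [2.156, 2.285, -0.0]
contact_force: [-0.2, 1.0, -1.7]
width: 0.0337
grip_force: 40.7
```

```bash
python3 -c "
from h import *
st();go(*rail(0,40),.053,90+TH)"
```

```text
t 49.8 [0.5285 0.0516 0.0532] head 93.34317477218993 tilt [ 0. -0.] F [-0.1531  1.0156 -1.671 ] w 0.033748714025038956 g 40.73690056800842
lin [0.7013 0.0024 0.0209] turn [ 0.0004  0.0005 -0.0568]
```

move_arm:
  linear:
    - [0.15,0,0]
    - [0.3,0,0]
    - [0.45,0,0]
    - [0.6,0,0]
    - [0.72,0,0]
    - [0.84,0,0]
    - [0.95,0,0]
    - [1.05,0,0]
  turn:
    - [0,0,0]
    - [0,0,0]
    - [0,0,0]
    - [0,0,0]
    - [0,0,0]
    - [0,0,0]
    - [0,0,0]
    - [0,0,0]

```text
time: 50.8
position: [0.5281, 0.0593, 0.0537]
ee_rot: [2.15, 2.287, -0.005]
contact_force: [-0.9, -14.0, 2.3]
width: 0.0333
grip_force: 41.3
```

move_arm:
  linear:
    - [-0.1,0,0]
    - [-0.2,0,0.05]
    - [-0.2,0,0.1]
    - [-0.2,0,0.1]
    - [-0.2,0,0.1]
    - [-0.2,0,0.1]
    - [-0.2,0,0.1]
    - [-0.2,0,0.1]
  turn:
    - [0,0,0]
    - [0,0,0]
    - [0,0,0]
    - [0,0,0]
    - [0,0,0]
    - [0,0,0]
    - [0,0,0]
    - [0,0,0]

```text
time: 51.8
position: [0.5282, 0.0589, 0.0532]
ee_rot: [2.153, 2.286, -0.001]
contact_force: [-1.1, -6.6, 5.6]
width: 0.0335
grip_force: 41.8
```

move_arm:
  linear:
    - [0,0,0]
    - [0,0,0]
    - [0,0,0]
    - [0,0,-1]
    - [0,0,-3]
    - [0,0,-6]
    - [0,0,-9]
    - [0,0,-12]
  turn:
    - [0,0,0]
    - [0,0,0]
    - [0,0,0]
    - [0,0,0]
    - [0,0,0]
    - [0,0,0]
    - [0,0,0]
    - [0,0,0]
  jaw: 0.6

```text
time: 52.8
position: [0.5279, 0.0603, 0.1737]
ee_rot: [2.155, 2.285, 0.0]
contact_force: [0.7, 0.6, 0.3]
width: 0.0509
grip_force: 0.0
```

```bash
python3 - <<'E'
from h import *
st(); print(rail(0,-50)); go(*rail(0,-50),.25,90+TH)
E
```

```text
t 52.8 [0.5279 0.0603 0.1737] head 93.35760458885697 tilt [0.0004 0.0001] F [0.7049 0.6478 0.2877] w 0.05087855308815575 g 0.0
[ 0.5335 -0.0312]
lin [-9.1664  0.027  -7.6272] turn [ 0.0224 -0.0026 -0.0424]
```

move_arm:
  linear:
    - [-3,0,-2]
    - [-6,0,-5]
    - [-9.2,0,-7.6]
    - [-9.2,0,-7.6]
    - [-9.2,0,-7.6]
    - [-9.2,0,-7.6]
    - [-9.2,0,-7.6]
    - [-9.2,0,-7.6]
  turn:
    - [0,0,0]
    - [0,0,0]
    - [0,0,0]
    - [0,0,0]
    - [0,0,0]
    - [0,0,0]
    - [0,0,0]
    - [0,0,0]

```text
time: 53.8
position: [0.5331, -0.0311, 0.2477]
ee_rot: [-2.154, -2.286, 0.001]
contact_force: [-0.3, 0.2, -0.6]
width: 0.0513
grip_force: 0.0
```

```bash
python3 wm.py pics/w10.png; python3 - <<'E'
from h import *
im,d=read_camera('side'); a=cv2.resize(im[160:230,240:360],None,fx=5,fy=5); w=cv2.imread('pics/w10.png')[:240,240:560]
o=np.zeros((600,800,3),np.uint8); o[:350,:600]=a; o[355:595,:320]=w; cv2.imwrite('pics/v1.png',o)
E
```

```text
t 53.8 [ 0.5331 -0.0311  0.2477] head 93.39829914525845 tilt [-0.0011  0.0004] F [-0.3309  0.2413 -0.5841] w 0.051324509646210895 g 0.0
[ 429   14   59   61 1889] ((656.1116333007812, 117.6049575805664), (45.46707534790039, 33.97106170654297), 35.21373748779297)
[ 304   19   37   54 1762] ((525.2767944335938, 107.8497543334961), (33.64011001586914, 44.56281661987305), 2.7690927982330322)
[ 305   77   35   48 1540] ((528.4550170898438, 58.458457946777344), (34.0723876953125, 43.95668029785156), 3.4222664833068848)
```

View pics/v1.png

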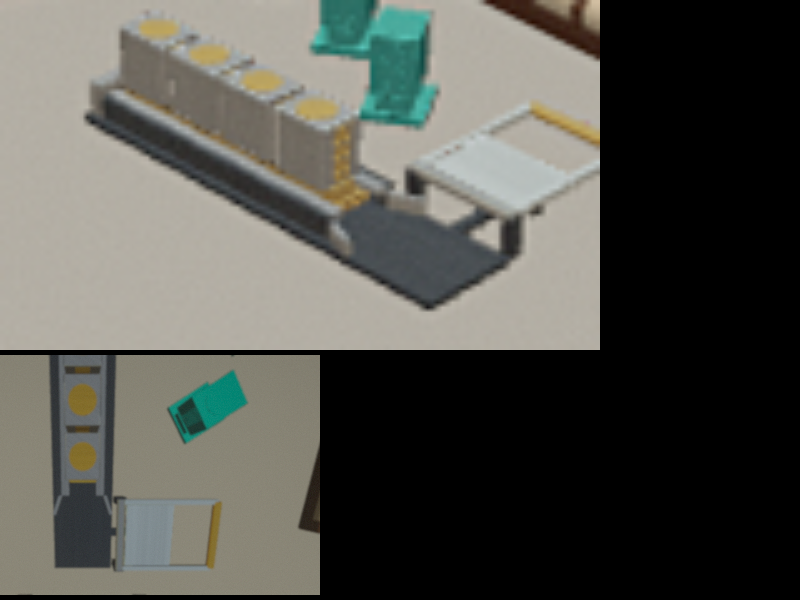

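Side crop: four magazines in a row against the stop at left, flap open flat. A light closing push with shut fingers makes sure there are no gaps.

move_arm:
  linear:
    - [1,0,5]
    - [2.5,0,10]
    - [4,0,14]
    - [4,0,17]
    - [4,0,19]
    - [4,0,20]
    - [4,0,20.4]
    - [4,0,20.4]
  turn:
    - [0,0,0]
    - [0,0,0]
    - [0,0,0]
    - [0,0,0]
    - [0,0,0]
    - [0,0,0]
    - [0,0,0]
    - [0,0,0]
  jaw: 0

```text
time: 54.9
position: [0.5314, 0.0081, 0.0446]
ee_rot: [2.155, 2.285, 0.001]
contact_force: [0.7, 0.5, -0.3]
width: -0.0003
grip_force: 0.0
```

move_arm:
  linear:
    - [0.3,0,0]
    - [0.6,0,0]
    - [0.9,0,0]
    - [1.1,0,0]
    - [1.3,0,0]
    - [1.5,0,0]
    - [1.6,0,0]
    - [1.7,0,0]
  turn:
    - [0,0,0]
    - [0,0,0]
    - [0,0,0]
    - [0,0,0]
    - [0,0,0]
    - [0,0,0]
    - [0,0,0]
    - [0,0,0]

```text
time: 55.9
position: [0.5305, 0.0245, 0.0445]
ee_rot: [2.154, 2.285, -0.0]
contact_force: [0.1, -6.4, 3.8]
width: -0.0003
grip_force: 1.5
```

move_arm:
  linear:
    - [0.05,0,0]
    - [0.1,0,0]
    - [0.15,0,0]
    - [0.2,0,0]
    - [0.25,0,0]
    - [0.3,0,0]
    - [0.3,0,0]
    - [0.3,0,0]
  turn:
    - [0,0,0]
    - [0,0,0]
    - [0,0,0]
    - [0,0,0]
    - [0,0,0]
    - [0,0,0]
    - [0,0,0]
    - [0,0,0]

```text
time: 56.9
position: [0.5307, 0.0253, 0.0449]
ee_rot: [2.151, 2.285, -0.003]
contact_force: [-1.6, -13.8, 5.8]
width: 0.0003
grip_force: 4.8
```

move_arm:
  linear:
    - [-0.5,0,0]
    - [-1.5,0,0]
    - [-2,0,-2]
    - [-2,0,-5]
    - [-2,0,-9]
    - [-2,0,-11]
    - [-2,0,-12]
    - [-2,0,-12]
  turn:
    - [0,0,0]
    - [0,0,0]
    - [0,0,0]
    - [0,0,0]
    - [0,0,0]
    - [0,0,0]
    - [0,0,0]
    - [0,0,0]
  jaw: 0

```text
time: 57.9
position: [0.531, 0.0083, 0.1643]
ee_rot: [2.155, 2.285, 0.001]
contact_force: [-1.0, 0.2, -0.4]
width: 0.0
grip_force: 0.0
```

```bash
python3 -c "
from h import *
st();go(.6905,-.0186,.15,93.2);go(.6905,-.0186,.029,93.2)"
```

```text
t 57.9 [0.531  0.0083 0.1643] head 93.35399995319493 tilt [0.0004 0.0001] F [-0.9717  0.2129 -0.3594] w 2.792567625255907e-05 g 0.0
lin [-3.6178 15.7614  1.4379] turn [ 0.0236 -0.0056  0.154 ]
lin [-3.619  15.7564 13.5379] turn [ 0.0236 -0.0056  0.154 ]
```

move_arm:
  linear:
    - [-1,3,0]
    - [-2,7,0]
    - [-3,11,0.5]
    - [-3.6,14,1]
    - [-3.6,15.75,2]
    - [-3.6,15.75,4]
    - [-3.6,15.75,6]
    - [-3.6,15.75,7]
  turn:
    - [0,0,0]
    - [0,0,0]
    - [0,0,0]
    - [0,0,0]
    - [0,0,0]
    - [0,0,0]
    - [0,0,0]
    - [0,0,0]
  jaw: 0.45
  newtons: 25

```text
time: 58.9
position: [0.6879, -0.0181, 0.0913]
ee_rot: [-2.152, -2.282, 0.005]
contact_force: [-0.0, 0.7, -0.0]
width: 0.0388
grip_force: 0.0
```

```bash
python3 -c "
from h import *
st();go(.6905,-.0186,.029,93.4)
im,d=read_camera('wrist');cv2.imwrite('pics/w11.png',im)"
```

```text
t 58.9 [ 0.6879 -0.0181  0.0913] head 93.35257975748407 tilt [-0.0054  0.001 ] F [-0.0407  0.6577 -0.0203] w 0.038780433023620074 g 0.0
lin [-0.0753  0.2942  6.2285] turn [-0.3073 -0.0762 -0.0472]
```

View pics/w11.png

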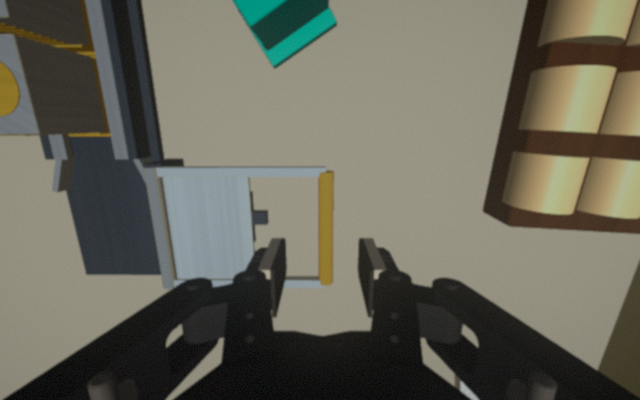

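The bar (326,228) is between the pads (280–362). Descend and pinch.

move_arm:
  linear:
    - [0,0,1.5]
    - [0,0,3]
    - [0,0,4.5]
    - [0,0,5.7]
    - [0,0,6.3]
    - [0,0,6.3]
    - [0,0,6.3]
    - [0,0,6.3]
  turn:
    - [0,0,0]
    - [0,0,0]
    - [0,0,0]
    - [0,0,0]
    - [0,0,0]
    - [0,0,0]
    - [0,0,0]
    - [0,0,0]

```text
time: 59.95
position: [0.6909, -0.0186, 0.0319]
ee_rot: [2.155, 2.285, 0.001]
contact_force: [-0.3, 0.3, 0.2]
width: 0.0382
grip_force: 0.0
```

move_arm:
  linear:
    - [0,0,0]
    - [0,0,0]
    - [0,0,0]
    - [0,0,0]
    - [0,0,0]
    - [0,0,0]
    - [0,0,0]
    - [0,0,0]
  turn:
    - [0,0,0]
    - [0,0,0]
    - [0,0,0]
    - [0,0,0]
    - [0,0,0]
    - [0,0,0]
    - [0,0,0]
    - [0,0,0]
  jaw: 0
  newtons: 25

```text
time: 60.95
position: [0.6901, -0.0186, 0.0315]
ee_rot: [-2.155, -2.285, 0.001]
contact_force: [-3.0, -1.4, 4.9]
width: 0.0087
grip_force: 24.7
```

move_arm:
  linear:
    - [0,-0.04,-0.98]
    - [0,-0.17,-1.95]
    - [0,-0.38,-2.9]
    - [0,-0.85,-4.29]
    - [0,-1.5,-5.6]
    - [0,-2.32,-6.82]
    - [0,-3.28,-7.92]
    - [0,-4.38,-8.89]
  turn:
    - [0,0,0]
    - [0,0,0]
    - [0,0,0]
    - [0,0,0]
    - [0,0,0]
    - [0,0,0]
    - [0,0,0]
    - [0,0,0]

```text
time: 61.95
position: [0.6486, -0.0211, 0.1226]
ee_rot: [2.152, 2.281, 0.007]
contact_force: [5.1, 1.2, 1.7]
width: 0.0088
grip_force: 24.3
```

move_arm:
  linear:
    - [0,-1.22,-0.81]
    - [0,-2.53,-1.46]
    - [0,-3.92,-1.93]
    - [0,-5.36,-2.22]
    - [0,-6.82,-2.31]
    - [0,-8.28,-2.22]
    - [0,-9.72,-1.93]
    - [0,-11.1,-1.46]
  turn:
    - [0,0,0]
    - [0,0,0]
    - [0,0,0]
    - [0,0,0]
    - [0,0,0]
    - [0,0,0]
    - [0,0,0]
    - [0,0,0]

```text
time: 62.95
position: [0.535, -0.0279, 0.136]
ee_rot: [2.154, 2.285, -0.0]
contact_force: [-0.3, -1.8, 4.9]
width: 0.0092
grip_force: 27.0
```

move_arm:
  linear:
    - [0,-1.06,0.5]
    - [0,-2.06,1.12]
    - [0,-2.99,1.83]
    - [0,-3.84,2.64]
    - [0,-4.6,3.53]
    - [0,-5.26,4.5]
    - [0,-5.82,5.53]
    - [0,-6.27,6.61]
  turn:
    - [0,0,0]
    - [0,0,0]
    - [0,0,0]
    - [0,0,0]
    - [0,0,0]
    - [0,0,0]
    - [0,0,0]
    - [0,0,0]

```text
time: 63.95
position: [0.4733, -0.0314, 0.0678]
ee_rot: [2.155, 2.285, 0.001]
contact_force: [0.2, -4.3, 0.9]
width: 0.0087
grip_force: 28.6
```

move_arm:
  linear:
    - [0,-0.21,0.65]
    - [0,-0.38,1.32]
    - [0,-0.49,1.89]
    - [0,-0.56,2.37]
    - [0,-0.61,2.86]
    - [0,-0.63,3.25]
    - [0,-0.64,3.54]
    - [0,-0.64,3.74]
  turn:
    - [0,0,0]
    - [0,0,0]
    - [0,0,0]
    - [0,0,0]
    - [0,0,0]
    - [0,0,0]
    - [0,0,0]
    - [0,0,0]

```text
time: 64.95
position: [0.4665, -0.0316, 0.031]
ee_rot: [-2.155, -2.285, 0.001]
contact_force: [-0.6, -6.0, 1.4]
width: 0.0086
grip_force: 29.3
```

Settle a further 2 mm gently, then release and lift.

move_arm:
  linear:
    - [0,0,0.03]
    - [0,0,0.06]
    - [0,0,0.1]
    - [0,0,0.14]
    - [0,0,0.18]
    - [0,0,0.2]
    - [0,0,0.2]
    - [0,0,0.2]
  turn:
    - [0,0,0]
    - [0,0,0]
    - [0,0,0]
    - [0,0,0]
    - [0,0,0]
    - [0,0,0]
    - [0,0,0]
    - [0,0,0]

```text
time: 65.95
position: [0.4665, -0.0316, 0.029]
ee_rot: [-2.155, -2.285, 0.001]
contact_force: [-1.1, -6.1, 0.4]
width: 0.0088
grip_force: 29.4
```

move_arm:
  linear:
    - [0,0,0]
    - [0,0,0]
    - [0,0,0]
    - [0,0,0]
    - [0,0,-1]
    - [0,0,-3]
    - [0,0,-7]
    - [0,0,-11]
  turn:
    - [0,0,0]
    - [0,0,0]
    - [0,0,0]
    - [0,0,0]
    - [0,0,0]
    - [0,0,0]
    - [0,0,0]
    - [0,0,0]
  jaw: 0.4

```text
time: 66.95
position: [0.4665, -0.0315, 0.1407]
ee_rot: [-2.155, -2.285, 0.0]
contact_force: [1.0, -0.4, -0.9]
width: 0.0342
grip_force: 0.0
```

move_arm:
  linear:
    - [-3,0,-3]
    - [-8,0,-6]
    - [-13,0,-8]
    - [-18,0,-8]
    - [-22,0,-8]
    - [-25,0,-8]
    - [-25,0,-8]
    - [-25,0,-8]
  turn:
    - [0,0,0]
    - [0,0,0]
    - [0,0,0]
    - [0,0,0]
    - [0,0,0]
    - [0,0,0]
    - [0,0,0]
    - [0,0,0]

```text
time: 67.95
position: [0.4808, -0.28, 0.2193]
ee_rot: [-2.155, -2.284, -0.001]
contact_force: [-0.3, 0.6, -0.0]
width: 0.0338
grip_force: 0.0
```

```bash
python3 - <<'E'
from h import *
st()
im,d=read_camera('top'); a=cv2.convertScaleAbs(cv2.resize(im[100:240,140:360],None,fx=3,fy=3),alpha=1.6)
P=cloud(cam('top'),d); w=P[150:225,290:350].reshape(-1,3)
for x in (.52,.54,.56):
    q=w[(abs(w[:,0]-x)<.005)&(abs(w[:,1]+.03)<.025)]; print(x,len(q),np.median(q[:,2]))
im,d=read_camera('side'); b=cv2.resize(im[160:235,240:360],None,fx=2.2,fy=2.2)
o=np.zeros((600,670,3),np.uint8); o[:420,:660]=a; o[425:590,:264]=b; cv2.imwrite('pics/v2.png',o)
E
```

```text
t 67.95 [ 0.4808 -0.28    0.2193] head 93.34625262272218 tilt [-0.0009  0.0014] F [-0.2719  0.6407 -0.0271] w 0.03378227110332477 g 0.0
0.52 70 0.0309017550843369
0.54 67 0.033477948907321586
0.56 72 0.03316603812469043
```

View pics/v2.png

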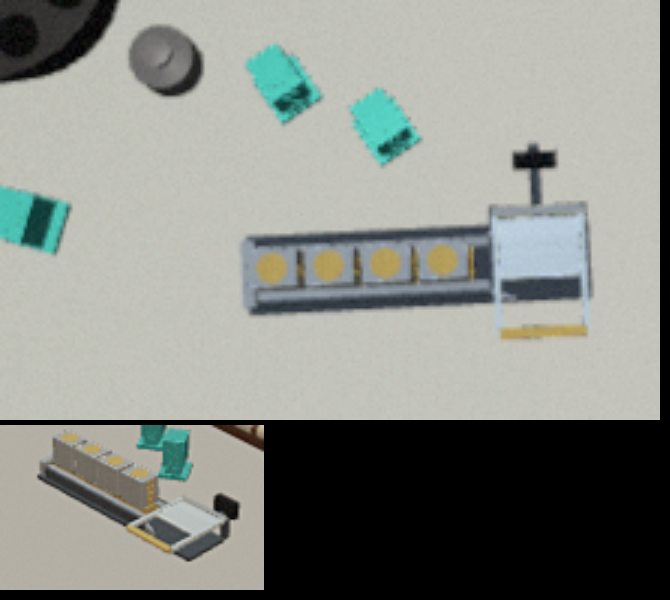

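The flap is shut, with the bar at (545,332), and four magazines stand closed up against the stop at (272–443, 265). The bystanders are undisturbed.

```bash
python3 -c "
from cell import *
print(job_done())"
```

```text
the job is handed in; nothing more can be done
None
```

The job is handed in, at about 68 s of the 210 s allowed: all four magazines are in the rail in a closed row against the end stop, the flap was opened and lowered shut without being dropped, the gripper is clear, and the final pictures showed nothing else moved.

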